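# Rotate the finish tins on the lathe-side rack

### The job

Restock the row of finish tins in the rack, oldest first: bring the old tin from the back of its tray right up to the tray's front lip, then stand both new tins from the cardboard delivery tray behind it in the same stock tray, one behind the other in line down its middle. Set the tins down gently and keep them upright, do not knock the rack, and leave the jars, the carton and the lathe chuck where they are.

Things in the scene. Friction and masses are not known exactly. Their poses are not given: they have to be found in the camera images.
- tin_old_c (a point): Old tin (round metal pry-lid tin, diameter 56 mm, height 80 mm, about 0.25 kg, paper label round it): the point on its axis half-way up, 40 mm above its bottom; z along its axis. It stands at the back of the stock tray bay_tins, under the upper shelf of the rack.
- tin_new1_c (a point): New tin (round metal pry-lid tin, diameter 56 mm, height 80 mm, about 0.25 kg, paper label round it): the point on its axis half-way up, 40 mm above its bottom; z along its axis. It stands in the delivery tray; the two new tins are alike and interchangeable.
- tin_new2_c (a point): The other new tin (round metal pry-lid tin, diameter 56 mm, height 80 mm, about 0.25 kg, paper label round it): the point on its axis half-way up, 40 mm above its bottom; z along its axis. It stands in the delivery tray.
- bay_tins: The tins' fixed stock tray, one of three alike plywood trays side by side on the rack (125 mm apart along y); it can be any of the three. Origin: centre of its underside; x points to the back of the row, y left, z up. Floor top at z = 6 mm. Inside 196 mm deep (x -98 to +98) and 110 mm wide; walls 6 mm thick; front lip up to z = 14 mm, sides and back up to z = 25 mm.
- bay_lip (a point): Middle of the inner face of the front lip of the tins' stock tray, at floor level (98 mm in front of the tray's centre, towards the robot). The old tin is to stand just behind it. Three tins in a row leave about 28 mm of the tray's depth to spare.
- rack: The fixed plywood rack. Origin: centre of the underside of its base board on the bench (230 x 386 mm, 15 thick); x points to its back, y left, z up; the trays are square with it, centred at x = 0. Two rear posts (x 115 to 137, y -186 and +186 mm, 14 wide) and a rear apron (x 125 to 137, down to z = 202 mm) carry the upper shelf. Front and sides are open.
- shelf_edge (a point): Middle of the lower front edge of the rack's narrow wire-and-wood upper shelf, 236 mm above the bench and 40 mm behind the rack's centre. From this edge the shelf reaches 97 mm back and 200 mm to each side; it is an open frame (12 mm rails, thin cross wires) and a turning gouge lying across its rear half reaches 276 mm above the bench.
- delivery: Low-walled cardboard delivery tray on the bench, fixed, to the left or to the right of the rack: 186 mm (x) by 100 mm (y) outside, walls 35 mm high and 4 mm thick, floor top 4 mm above the bench. Origin: centre of its underside. The two new tins stand in it one behind the other along its x axis, with about 28 to 48 mm between them.
- jar1_c (a point): Amber glass jar with black lid, diameter 58 mm, height 76 mm, standing in a neighbouring stock tray: its centre, half-way up. Leave alone.
- jar2_c (a point): Second such jar, behind the first in the same tray: its centre, half-way up. Leave alone.
- carton_c (a point): Small cardboard carton, 62 x 50 x 74 mm high, in the remaining stock tray: its centre, half-way up. Leave alone.
- chuck_c (a point): Steel four-jaw lathe chuck lying on the bench on the side of the rack opposite the delivery tray, diameter 101 mm, 62 mm high, 2.2 kg: its centre, half-way up. Leave alone.
Things that resemble listed ones, but are neither listed nor needed, are in the scene too. Leave any pink or red look-alike of the part that bears tin_new1_c alone. What is shaped like the part that bears tin_new2_c but yellow is not meant.

How it is judged:
By the outcome, as a careful person would: the job done as asked, in the order asked, and still so for the second after the job is handed in, with the robot touching nothing.
It also fails if it takes over 72 s, if anything falls off the work surface, if the arm or the gripper's body presses on something with over 40 N, if the wrist force passes 120 N, or if a joint passes its speed limit or range.

### The arm

A 7-joint arm with a two-finger parallel gripper is mounted at the origin on the work surface. World frame = base frame: x ahead of the robot, y to its left, z up, the work surface at z = 0. Lengths are in m, angles in rad, forces in N, time in s.
With the tool pointing down it reaches from about 0.4 to 0.85 m from the base axis. Payload 4.4 kg.
Tool frame: the origin (TCP) lies on the centre line of the jaws, within the pads' length; the fingertips stand r.tip_extent ahead of it and the grasp point (between the pads) lies 8 mm behind it (r.tip_extent is the distance from the TCP to the fingertips, in m); z points along the fingers, y is the line along which they close (so a half turn about z gives the same grasp; the last joint's range is limited). The gripper opens to 94 mm and grips with 3 to 60 N. Pads are 16 mm wide; open, the fingers measure 119 mm over their backs; the gripper's body (75 mm by 177 mm) begins 78 mm behind the grasp point.
Start: joints at [1.059, 0.628, 0.038, 1.517, -0.027, 0.996, -0.02], TCP at [0.28, -0.586, 0.194] pointing down, gripper open.
Joint ranges: [-3.06, 3.06], [-0.37, 2.12], [-1.25, 1.32], [0.18, 2.47], [-1.1, 4.24], [0.23, 1.98], [-2.94, 2.94]. Speed limits (rad/s): [2.57, 2.57, 3.14, 3.14, 3.14, 3.14, 3.14].

### API

Orientations are given as [roll, pitch, yaw] about the fixed x, y, z axes, in that order (R = Rz(yaw) Ry(pitch) Rx(roll)).
In Python, from plant import r, imaging, models gives the robot as it stands.
- The arm moves only by the shell command python3 -m inch 'ROWS' [FORCE]. ROWS is JSON, a list that holds one entry, the list of rows, each a list of 7 numbers: the shift along the tool's x, y, z scaled (see below), then the turn, a rotation vector about the tool's x, y, z scaled (see below), then the opening, from -1 (shut) to 1 (fully open). A call has 1 to 12 rows; each row is the pose to reach, as a shift and turn from the pose commanded when the call began, along the tool's axes at that moment; what a row does not reach only later rows make up. The controller multiplies each number of a shift by 250 mm and each number of a turn by 120 degrees. A row lasts 1/12 s, in which the tool goes at most 41.7 mm and 7.16 degrees, less where a joint would pass 70% of its speed; a pose out of reach is approached as far as the arm can. A call with a number of a shift or a turn outside -1 to 1 is refused whole. A call with a gripper value outside its range is refused whole. The fingers move at their own pace and stop on an object; FORCE is the grip in N (left out, the last holds). Time passes only in rows, so rows that repeat a pose let the fingers close. It gives the time, the measured TCP pose, the force, the opening and the grip force at its end, in the units of the state.
- r.state(): the state, without advancing time (a new reading comes with each control period).
- imaging.grab_frame(name): name is "side" or "top" or "wrist"; returns the picture (420x560x3 uint8, blue, green, red); there is no depth.
- imaging.get_calibration(name): a dict with "intrinsics" (3x3 intrinsics, pixels), "xyz" and "orientation" of the camera in the world. Camera axes: x right, y down, z forward; pixel columns grow to the right and rows downward; lengths in m; the calibration is good to about 2 mm. The wrist camera is an equidistant fisheye: a pixel r from the principal point sees the ray r / f radians off the axis. A picture is of the moment at which its call begins: read the wrist's pose just before it. get_calibration takes no time and is no camera call; for the wrist camera it gives the pose at the moment of the call.
- r.close_job(): hands the job in; it is judged then, once.
Trained networks look in the newest picture that a camera, given by its name, has taken for a name from the list of things; names that differ only in an ending like _2 or _b are one class to them, and where a whole thing is asked for, a point or a joint stands for the part that bears it (a point fixed in the world has none). Each returns a list of dicts, best first, with "conf" (0 to 1); they miss things now and then, are a little off and sometimes report something else, mostly with a low value. They report only what shows in the picture. A call takes as long as a camera call. They do not tell look-alikes from the thing itself.
- models.boxes_of(thing, camera): "position" ([x, y, z] in m, in world coordinates, good to about 4 mm: the middle of the surface that is visible of it).
- models.cut_out(thing, camera): "region" (420x560 bool, what is visible of it).
The state is a dict: "clock": time; "q": joint angles; "qvel": joint speeds; "tau": joint torques, N m; "tcp_pos": TCP position; "orientation": TCP orientation; "contact_force": force on the tool from outside, world axes, zero at the start; "ft_torque": the same for the moment, N m; "opening": finger opening in m; "finger_force": force on a finger pad.
Only numpy, scipy, OpenCV 4.12 (cv2) and the standard library are available. Lean on these libraries where they do the work, as an engineer would, in place of code of your own. Each camera call takes 0.05 s, during which the arm holds its last target. There are 200 camera calls.

## Working session

There is one attempt and no reset: what is moved stays moved. The work goes in short steps, Python scripts to look and compute and a shell command to move; the robot and the scene stay as the last step left them, time stands still between calls to the robot, and variables do not carry over. Pictures are saved under pics/ and viewed, at most 10 in all, crops included, and the job is handed in when it is done.

```bash
ls; mkdir -p pics; python3 - <<'E'
from plant import r, imaging, models
import cv2,numpy as np
print(r.tip_extent, r.state())
a=imaging.grab_frame("side");b=imaging.grab_frame("top")
cv2.imwrite("pics/a.png",a);cv2.imwrite("pics/b.png",b)
for c in("top","side"):
    print(c,imaging.get_calibration(c))
    for t in ["tin_old_c","tin_new1_c","bay_tins","rack","shelf_edge","delivery","jar1_c","carton_c","chuck_c","bay_lip"]:
        try:
            print(t,[(np.round(d["position"],3).tolist(),round(d["conf"],2)) for d in models.boxes_of(t,c)])
        except Exception as e: print(t,e)
E
```

```text
pics
0.011 {'clock': 0.0, 'q': array([ 1.05922331,  0.62934169,  0.03841838,  1.51834901, -0.02700735,
        0.99629977, -0.02001075]), 'qvel': array([-0.00037792, -0.00032058,  0.00086029,  0.00094181, -0.00111741,
       -0.0012927 , -0.00200624]), 'tau': array([ 3.01354139e-04, -5.49736369e+01,  1.14312563e+00, -1.86639208e+01,
       -5.23310399e-02,  2.35772860e-02,  1.93066062e-04]), 'tcp_pos': array([ 0.27999647, -0.5858427 ,  0.19316267]), 'orientation': array([-3.13971195e+00,  4.24403279e-06,  4.45777766e-01]), 'contact_force': array([-0.01815002, -0.06245356, -0.46034519]), 'ft_torque': array([-0.00369058, -0.05666428,  0.05992408]), 'finger_force': 0.0, 'opening': 0.09392000932170502}
top {'intrinsics': array([[382.87928103,   0.        , 282.16913605],
       [  0.        , 382.87928103, 216.09288377],
       [  0.        ,   0.        ,   1.        ]]), 'xyz': array([ 0.35645833, -0.04555593,  1.22594535]), 'orientation': array([-2.99375163, -0.00749997, -1.59228177])}
tin_old_c [([0.64, 0.098, 0.097], 0.82)]
tin_new1_c [([0.462, -0.365, 0.078], 0.83), ([0.35, -0.404,
[... 524 characters left out ...]
     [  0.        ,   0.        ,   1.        ]]), 'xyz': array([-0.21102084,  1.01220896,  0.91918088]), 'orientation': array([-2.11774196, -0.01344838, -2.53791404])}
tin_old_c [([0.642, 0.116, 0.078], 0.63)]
tin_new1_c [([0.457, -0.35, 0.066], 0.76), ([0.343, -0.394, 0.053], 0.73), ([0.472, -0.477, 0.061], 0.56)]
bay_tins [([0.572, 0.1, 0.024], 0.62)]
rack [([0.693, 0.057, 0.215], 0.56)]
shelf_edge [([0.474, 0.378, 0.042], 0.75), ([0.696, 0.048, 0.212], 0.56), ([0.637, 0.118, 0.082], 0.46)]
delivery [([0.511, -0.323, 0.016], 0.78)]
jar1_c [([0.694, 0.058, 0.216], 0.23)]
carton_c [([0.582, -0.125, 0.079], 0.9)]
chuck_c [([0.471, 0.379, 0.047], 0.92)]
bay_lip [([0.571, 0.103, 0.021], 0.89)]
```

View pics/a.png

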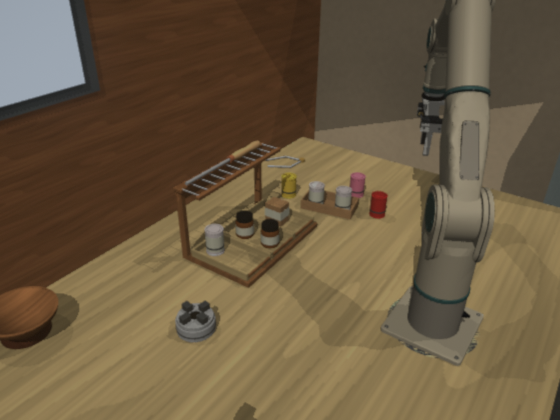

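View pics/b.png

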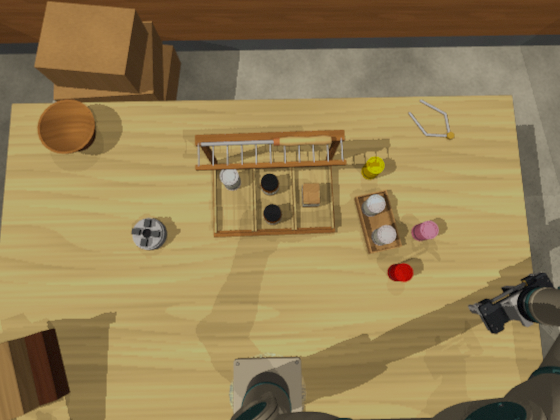

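The side view shows the old tin in the left tray near (215,238). The top view shows it at (230,178). The new white tins are at (375,204) and (386,234), with pink at (426,231), red at (401,272) and yellow at (374,168). Next I'll get finer geometry.

```bash
cat > h.py <<'E'
from plant import r, imaging, models
import numpy as np, cv2
from scipy.spatial.transform import Rotation as R
from scipy.optimize import least_squares
def cam(c): 
    k=imaging.get_calibration(c); return k["intrinsics"],np.array(k["xyz"]),R.from_euler('xyz',k["orientation"]).as_matrix()
def proj(P,k,fish=False):
    K,t,M=k; p=(np.atleast_2d(P)-t)@M
    if fish:
        n=np.hypot(p[:,0],p[:,1]); th=np.arctan2(n,p[:,2]); q=p[:,:2]/n[:,None]*th[:,None]
    else: q=p[:,:2]/p[:,2:]
    return q*[K[0,0],K[1,1]]+K[:2,2]
def back(uv,z,k,fish=False):
    K,t,M=k; q=(np.atleast_2d(uv)-K[:2,2])/[K[0,0],K[1,1]]
    if fish:
        th=np.linalg.norm(q,axis=1,keepdims=True); d=np.hstack([q/th*np.sin(th),np.cos(th)])
    else: d=np.hstack([q,np.ones((len(q),1))])
    d=d@M.T; return (t+d*((z-t[2])/d[:,2:]))
def tinfit(mask,z0,k,x0,fish=False):
    """xy of a tin standing at z0 whose outline box matches the mask"""
    a=np.linspace(0,2*np.pi,40); ring=np.c_[.028*np.cos(a),.028*np.sin(a)]
    n,l,s,c=cv2.connectedComponentsWithStats(mask.astype(np.uint8)); s=s[1+np.argmax(s[1:,4])]
    box=np.array([s[0],s[1],s[0]+s[2]-1,s[1]+s[3]-1])
    def f(x):
        P=np.vstack([np.c_[ring+x,np.full(40,z)] for z in(z0,z0+.08)]); q=proj(P,k,fish)
        return np.r_[q.min(0),q.max(0)]-box
    o=least_squares(f,x0); return o.x,f(o.x)
E
python3 - <<'E'
from h import *
for c in("side","top"):
    im=imaging.grab_frame(c);k=cam(c)
    for t,z in(("tin_old_c",.021),("tin_new1_c",.004)):
        for d in models.cut_out(t,c):
            m=d["region"]; ys,xs=np.nonzero(m); 
            x,e=tinfit(m,z,k,back([[xs.mean(),ys.mean()]],z+.06,k)[0,:2]); print(c,t,round(d["conf"],2),xs.mean().round(),ys.mean().round(),x.round(4),e.round(1),im[m].mean(0).round())
cv2.imwrite("pics/c.png",cv2.resize(im[120:270,190:410],None,fx=3.6,fy=3.6,interpolation=cv2.INTER_CUBIC))
E
```

```text
side tin_old_c 0.65 214.0 240.0 [0.6462 0.1076] [-1.1 -1.3  1.2  1.2] [103. 113. 118.]
side tin_old_c 0.64 316.0 192.0 [ 0.5568 -0.3311] [ 0.1 -2.8 -0.1  2.6] [100. 112. 118.]
side tin_new1_c 0.88 377.0 204.0 [ 0.3507 -0.4037] [-1.5 -1.1  1.4  0.9] [ 28.  36. 103.]
side tin_new1_c 0.83 357.0 183.0 [ 0.4762 -0.4971] [-0.6 -0.6  0.6  0.5] [ 81.  79. 126.]
side tin_new1_c 0.62 343.0 197.0 [ 0.472  -0.3811] [-0.8 -3.4  0.8  3. ] [101. 112. 118.]
top tin_old_c 0.9 230.0 179.0 [0.6454 0.1009] [-0.6 -1.8  0.6  1.9] [141. 150. 154.]
top tin_new1_c 0.93 384.0 236.0 [ 0.4624 -0.3698] [-1.  -1.2  0.9  1.2] [147. 155. 163.]
top tin_new1_c 0.76 425.0 231.0 [ 0.4768 -0.5016] [-1.4 -0.8  1.3  0.9] [118. 103. 164.]
```

View pics/c.png

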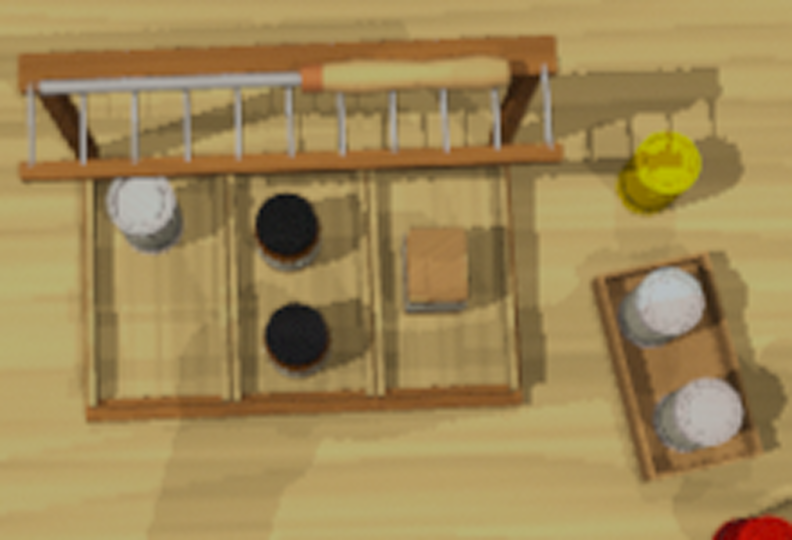

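```bash
python3 - <<'E'
from h import *
k=cam("top")
# local rack xyz (None = unknown along that axis -> only line offset) ; full corner points only
o=np.array([[88,421],[521,404],[22,181],[562,161]])
L=np.array([[-.115,.193,0],[-.115,-.193,0],[.04,.2,.236],[.04,-.2,.236]])
w=np.array([[97,395],[235,395],[380,390],[517,388],[97,185],[230,182],[372,178],[510,175]])
wy=np.array([.183,.0625,-.0625,-.183]*2)
S=lambda p:(p+.5)/3.6-.5+[190,120]
W=back(S(w),.04,k)[:,:2]
def f(x,s=0):
    c,n=np.cos(x[2]),np.sin(x[2]);M=np.array([[c,-n],[n,c]])
    P=np.c_[L[:,:2]@M.T+x[:2],L[:,2]]; e=(proj(P,k)-S(o))*.0029
    yl=((W-x[:2])@M)[:,1]-wy
    return np.r_[e.ravel(),yl]
s=least_squares(f,[.6,-.03,.0]);x=s.x;print(x.round(4),(s.fun*1000).round(1))
c,n=np.cos(x[2]),np.sin(x[2]);M=np.array([[c,-n],[n,c]])
print("bay",(M@[0,.125]+x[:2]).round(4))
for t in([.6454,.1009],[.6462,.1076]):print("old tin in bay",(M.T@(np.array(t)-x[:2])-[0,.125]).round(4))
# delivery corners (top rim z=.035)
d=back(S(np.array([[597,276],[706,256],[758,452],[648,477]])),.035,k);print(d.round(3),d.mean(0).round(4))
top=back(S(np.array([[671,301],[708,411],[143,205]])),np.array([0]),k)
for uv,z in(((671,301),.084),((708,411),.084),((143,205),.101)):print(back(S(np.array([uv])),z,k).round(4))
# tool error of tilt target
E
```

```text
[ 0.5959 -0.0331  0.0142] [ 2.6 -1.3  1.9  0.3  3.7 -0.7  3.9  1.2 -1.8 -0.4 -1.   0.7 -3.8 -0.8
 -1.6 -3.6]
bay [0.5941 0.0919]
old tin in bay [0.0514 0.0083]
old tin in bay [0.0523 0.015 ]
[[ 0.592 -0.292  0.035]
 [ 0.608 -0.39   0.035]
 [ 0.434 -0.424  0.035]
 [ 0.415 -0.328  0.035]] [ 0.5125 -0.3584  0.035 ]
[[ 0.5599 -0.3436  0.084 ]]
[[ 0.4662 -0.3691  0.084 ]]
[[0.6474 0.0989 0.101 ]]
```

```bash
cat >> h.py <<'E'
def tool(yaw,tilt): # z=(sin t,0,-cos t), x=(cos t,0,sin t) turned by yaw
    s,c=np.sin(tilt),np.cos(tilt)
    return R.from_euler('z',yaw)*R.from_matrix(np.array([[c,0,s],[0,-1,0],[s,0,-c]]))
def go(g,yaw,tiltdeg,s=None):
    """numbers for inch to bring the grasp point to g"""
    s=s or r.state(); M=R.from_euler('xyz',s["orientation"]); T=tool(yaw,np.radians(tiltdeg))
    t=np.array(g)+.008*T.apply([0,0,1])
    sh=M.inv().apply(t-s["tcp_pos"])/.25; tu=(M.inv()*T).as_rotvec()/np.radians(120)
    print("shift",sh.round(3),"turn",tu.round(4)," rows>=",(np.linalg.norm(sh)*250/41.7).round(1),(np.linalg.norm(tu)*120/7.16).round(1))
def where():
    s=r.state(); M=R.from_euler('xyz',s["orientation"]).as_matrix()
    print("t",round(s["clock"],2),"grasp",(s["tcp_pos"]-.008*M[:,2]).round(4),"z",M[:,2].round(3),"y",M[:,1].round(3),"open",round(s["opening"],4),"F",s["contact_force"].round(1),s["finger_force"])
E
python3 -c "
from h import *
go([.36,-.35,.21],.2,15);go([.5,.096,.2],.02,33)"
```

```text
shift [ 0.704 -0.714 -0.033] turn [-0.0154  0.1243  0.1166]  rows>= 6.0 2.9
shift [ 1.986 -2.077  0.003] turn [-0.0585  0.2708  0.1976]  rows>= 17.2 5.7
```

```bash
python3 -m inch '[[[0.7,-0.71,-0.03,-0.015,0.124,0.117,1],[0.7,-0.71,-0.03,-0.015,0.124,0.117,1],[0.7,-0.71,-0.03,-0.015,0.124,0.117,1],[0.7,-0.71,-0.03,-0.015,0.124,0.117,1],[0.7,-0.71,-0.03,-0.015,0.124,0.117,1],[0.7,-0.71,-0.03,-0.015,0.124,0.117,1],[0.7,-0.71,-0.03,-0.015,0.124,0.117,1]]]' 20; python3 -c "
from h import *
where();go([.43,-.13,.21],.1,25);go([.5,.096,.2],.02,33)"
```

```text
clock: 1.98
tcp_pos: [0.3637, -0.3417, 0.202]
orientation: [-3.135, -0.262, 0.208]
contact_force: [0.6, 1.1, -0.8]
opening: 0.0942
finger_force: 0.0
t 1.98 grasp [ 0.3617 -0.3421  0.2097] z [ 0.252  0.06  -0.966] y [ 0.208 -0.978 -0.006] open 0.0942 F [ 0.6  1.1 -0.8] 0.0
shift [ 0.433 -0.771  0.118] turn [-0.0208  0.0833  0.0484]  rows>= 5.4 1.7
shift [ 0.872 -1.595  0.281] turn [-0.0398  0.1497  0.082 ]  rows>= 11.0 2.9
```

```bash
python3 -m inch '[[[0.43,-0.77,0.12,-0.021,0.083,0.048,1],[0.43,-0.77,0.12,-0.021,0.083,0.048,1],[0.43,-0.77,0.12,-0.021,0.083,0.048,1],[0.43,-0.77,0.12,-0.021,0.083,0.048,1],[0.43,-0.77,0.12,-0.021,0.083,0.048,1],[0.43,-0.77,0.12,-0.021,0.083,0.048,1]]]'; python3 -c "
from h import *
where();go([.5,.096,.2],.014,33)"
```

```text
clock: 2.48
tcp_pos: [0.4291, -0.1515, 0.2002]
orientation: [3.136, -0.434, 0.095]
contact_force: [0.9, 0.0, -1.0]
opening: 0.094
finger_force: 0.0
t 2.48 grasp [ 0.4257 -0.1517  0.2075] z [ 0.419  0.034 -0.907] y [ 0.092 -0.996  0.005] open 0.094 F [ 0.9  0.  -1. ] 0.0
shift [ 0.345 -0.958  0.185] turn [-0.0159  0.0675  0.0339]  rows>= 6.2 1.3
```

```bash
python3 -m inch '[[[0.33,-0.87,0.18,-0.015,0.067,0.034,1],[0.33,-0.87,0.18,-0.015,0.067,0.034,1],[0.33,-0.87,0.18,-0.015,0.067,0.034,1],[0.33,-0.87,0.18,-0.015,0.067,0.034,1],[0.33,-0.87,0.18,-0.015,0.067,0.034,1],[0.33,-0.87,0.18,-0.015,0.067,0.034,1],[0.33,-0.87,0.18,-0.015,0.067,0.034,1],[0.33,-0.87,0.18,-0.015,0.067,0.034,1],[0.33,-0.87,0.18,-0.015,0.067,0.034,1]]]'; python3 - <<'E'
from h import *
where();k=cam("wrist");im=imaging.grab_frame("wrist");cv2.imwrite("pics/w1.png",im)
for t in("tin_old_c","bay_tins","bay_lip"):print(t,[(d["position"].round(4),d["conf"])for d in map(lambda d:{**d,"position":np.array(d["position"])},models.boxes_of(t,"wrist"))])
for d in models.cut_out("tin_old_c","wrist"):
    m=d["region"];ys,xs=np.nonzero(m);print(d["conf"],xs.mean(),ys.mean(),tinfit(m,.021,k,[.646,.1],True))
go([.646,.101,.082],.014,33)
go([.56,.101,.082],.014,33)
E
```

```text
clock: 3.23
tcp_pos: [0.4486, -0.0663, 0.2519]
orientation: [3.135, -0.529, 0.023]
contact_force: [-1.2, 0.3, 0.1]
opening: 0.0943
finger_force: 0.0
t 3.23 grasp [ 0.4446 -0.0663  0.2588] z [ 0.504  0.005 -0.863] y [ 0.02  -1.     0.005] open 0.0943 F [-1.2  0.3  0.1] 0.0
tin_old_c [(array([0.6351, 0.0961, 0.096 ]), 0.68)]
bay_tins [(array([0.5704, 0.0894, 0.022 ]), 0.91)]
bay_lip [(array([0.5697, 0.0952, 0.0246]), 0.78)]
0.72 163.38539274230592 129.45245751033534 (array([0.6523755 , 0.10303667]), array([ 0.3985515 ,  0.308762  , -0.39953891, -0.25486736]))
shift [ 0.358 -0.659  1.018] turn [0.001  0.0232 0.0041]  rows>= 7.6 0.4
shift [ 0.061 -0.666  0.845] turn [0.001  0.0232 0.0041]  rows>= 6.5 0.4
```

View pics/w1.png

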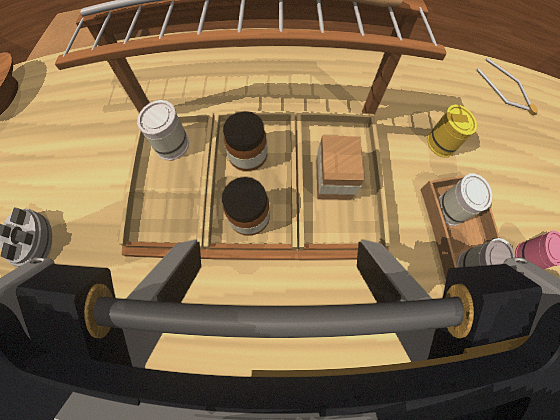

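The wrist view shows the old tin at (163,130) in the left tray, with jars at (245,140) and (247,205). The move stopped short of its target, so I'll check the joints.

```bash
python3 -m inch '[[[0,0,0,0,0,0,1],[0,0,0,0,0,0,1]]]';python3 -c "
from h import *
where();s=r.state();print(s['q'].round(3),s['qvel'].round(3));go([.5,.096,.2],.014,33)"
```

```text
clock: 3.65
tcp_pos: [0.4478, -0.0685, 0.2512]
orientation: [3.135, -0.527, 0.019]
contact_force: [-0.6, -0.0, 0.0]
opening: 0.0942
finger_force: 0.0
t 3.65 grasp [ 0.4438 -0.0685  0.2581] z [ 0.503  0.003 -0.864] y [ 0.016 -1.     0.006] open 0.0942 F [-0.6 -0.   0. ] 0.0
[-0.762  0.097  1.027  2.463 -1.089  0.233 -0.29 ] [-0.007 -0.     0.009  0.    -0.002  0.001 -0.003]
shift [ 0.09  -0.656  0.316] turn [0.0019 0.0233 0.0022]  rows>= 4.4 0.4
```

```bash
cat > kin.py <<'E'
from h import *
import itertools
Q=[[1.05922331,.62934169,.03841838,1.51834901,-.02700735,.99629977,-.02001075]];P=[[.27999647,-.5858427,.19316267]];O=[[-3.13971195,0,.445777766]]
s=r.state();Q.append(s['q']);P.append(s['tcp_pos']);O.append(s['orientation'])
def fk(q,s,p,off):
    A=R.identity();t=np.array([0,0,p[0]])
    L=[0,0,p[1],0,p[2],0,p[3]]  # link after J2->J4, J4->J6, J6->TCP
    ax='zyzyzyz'
    for i in range(7):
        A=A*R.from_euler(ax[i],s[i]*q[i])
        if i in(2,4,6):t=t+A.apply([0,0,p[(i)//2]])
    return t,A*R.from_euler('z',off)
if __name__=="__main__":
    best=[]
    for s in itertools.product([1,-1],repeat=4):
        S=[s[0],1,s[1],1,s[2],1,s[3]]
        def f(x):
            e=[]
            for q,p,o in zip(Q,P,O):
                t,A=fk(q,S,x[:4],x[4]);e+=[*(t-p),*(.3*(A.inv()*R.from_euler('xyz',o)).as_rotvec())]
            return np.array(e)
        for o in(1.57,-1.57):
            z=least_squares(f,[.35,.42,.4,.2,o]);best.append((z.cost,S,z.x.round(4)))
    best.sort(key=lambda b:b[0])
    for b in best[:4]:print(b)
E
python3 kin.py
```

```text
(np.float64(0.0005576067932236078), [-1, 1, -1, 1, -1, 1, -1], array([0.3795, 0.5187, 0.4109, 0.3728, 1.5708]))
(np.float64(0.0005576067932237563), [-1, 1, -1, 1, -1, 1, -1], array([0.3795, 0.5187, 0.4109, 0.3728, 1.5708]))
(np.float64(0.007109329974975758), [-1, 1, -1, 1, -1, 1, 1], array([ 0.3795,  0.5187,  0.4109,  0.3728, -4.4026]))
(np.float64(0.007109329974975759), [-1, 1, -1, 1, -1, 1, 1], array([0.3795, 0.5187, 0.4109, 0.3728, 1.8806]))
```

```bash
cat > feas.py <<'E'
from kin import *
S=[-1,1,-1,1,-1,1,-1];PR=[.3795,.5187,.4109,.3728]
lo=np.array([-3.06,-.37,-1.25,.18,-1.1,.23,-2.94])+.05;hi=np.array([3.06,2.12,1.32,2.47,4.24,1.98,2.94])-.05
def ik(g,yaw,tilt,q0,flip=0,w=.003):
    T=tool(yaw,np.radians(tilt))*R.from_euler('z',np.pi*flip);t=np.array(g)+.008*T.apply([0,0,1])
    def f(q):
        p,A=fk(q,S,PR,1.5708);return np.r_[p-t,.3*(A.inv()*T).as_rotvec(),w*(q-q0)]
    z=least_squares(f,np.clip(q0,lo+.01,hi-.01),bounds=(lo,hi));return z.x,np.linalg.norm(f(z.x)[:6])
if __name__=="__main__":
    for n,g,yaw in(("old",[.646,.101,.082],.014),("lip",[.526,.091,.082],.014),("lipup",[.526,.091,.14],.014),("pick1",[.464,-.37,.064],.2),("pick1",[.464,-.37,.064],-.3),("pick2",[.558,-.34,.064],.2)):
        for tilt in(20,33,45):
            for fl in(0,1):
                x,e=ik(g,yaw,tilt,np.array([-np.arctan2(g[1],g[0]),.5,0,1.6,0,.6,1.5 if fl==0 else -1.5]),fl)
                print(n,yaw,tilt,fl,x.round(2),round(e,4))
E
python3 feas.py; python3 -c "
from feas import *
print(fk(r.state()['q'],S,PR,1.5708)[0],r.state()['tcp_pos'])"
```

```text
old 0.014 20 0 [ 0.04  0.71 -0.33  2.05  1.72  0.28  2.89] 0.0301
old 0.014 20 1 [ 0.08  0.72 -0.38  1.94  1.09  0.34  0.41] 0.0002
old 0.014 33 0 [ 0.1   0.74 -0.43  2.13  2.23  0.45  2.42] 0.0002
old 0.014 33 1 [ 0.12  0.74 -0.45  2.13  2.22  0.46 -0.7 ] 0.0002
old 0.014 45 0 [ 0.09  0.83 -0.44  2.28  2.63  0.82  2.03] 0.0002
old 0.014 45 1 [ 0.11  0.84 -0.47  2.28  2.62  0.83 -1.08] 0.0002
lip 0.014 20 0 [ 0.07  0.61 -0.38  2.25  1.68  0.28  2.89] 0.0001
lip 0.014 20 1 [ 0.07  0.61 -0.38  2.25  1.68  0.28 -0.25] 0.0002
lip 0.014 33 0 [ 0.17  0.71 -0.56  2.42  2.39  0.66  2.19] 0.0029
lip 0.014 33 1 [ 0.19  0.72 -0.58  2.42  2.37  0.68 -0.93] 0.0029
lip 0.014 45 0 [ 0.01  0.77 -0.45  2.42  2.48  0.85  2.01] 0.0439
lip 0.014 45 1 [ 0.03  0.78 -0.48  2.42  2.46  0.86 -1.11] 0.0439
lipup 0.014 20 0 [ 0.1   0.49 -0.42  2.3   1.65  0.28  2.89] 0.0219
lipup 0.014 20 1 [ 0.09  0.47 -0.4   2.22  1.1   0.28  0.31] 0.0002
lipup 0.014 33 0 [ 0.17  0.52 -0.55  2.41  2.24  0.5   2.3 ] 0.0002
lipup 0.014 33 1 [ 0.19  0.53 -0.57  2.41  2.22  0.51 -0.82] 0.0002
lipup 0.014 45 0 [ 0.05  0.57 -0.49 
[... 664 characters left out ...]
4 -1.05  0.28  0.05] 0.0621
pick1 -0.3 33 1 [ 1.21  0.73 -0.32  2.04 -1.05  0.28 -2.89] 0.0712
pick1 -0.3 45 0 [ 1.41  0.79 -0.49  2.03 -1.05  0.28  0.32] 0.1031
pick1 -0.3 45 1 [ 1.41  0.79 -0.49  2.03 -1.05  0.28 -2.82] 0.1031
pick2 0.2 20 0 [ 0.58  0.76  0.17  1.84 -0.92  0.5   0.13] 0.0001
pick2 0.2 20 1 [ 0.51  0.77  0.27  1.85 -1.05  0.55 -2.89] 0.0047
pick2 0.2 33 0 [ 1.06  0.81 -0.35  1.94 -1.05  0.28  0.48] 0.0064
pick2 0.2 33 1 [ 1.06  0.81 -0.35  1.94 -1.05  0.28 -2.66] 0.0064
pick2 0.2 45 0 [ 1.37  0.97 -0.62  1.93 -1.05  0.28  0.7 ] 0.0271
pick2 0.2 45 1 [ 1.37  0.97 -0.62  1.93 -1.05  0.28 -2.44] 0.0271
[ 0.45011281 -0.05345646  0.24228134] [ 0.44780408 -0.06845551  0.25117589]
```

```bash
cat > sim.py <<'E'
from feas import *
LO,HI=lo-.045,hi+.045
def F(q): return fk(q,S,PR,1.5708)
def jac(q):
    J=np.zeros((6,7));p,A=F(q)
    for i in range(7):
        d=np.array(q,float);d[i]+=1e-5;p2,A2=F(d);J[:,i]=np.r_[(p2-p),(A2*A.inv()).as_rotvec()]/1e-5
    return J
def track(q,tp,TR,lam=.02):
    """min-norm steps to the pose"""
    q=np.array(q,float)
    for _ in range(60):
        p,A=F(q);e=np.r_[tp-p,(TR*A.inv()).as_rotvec()];
        n=max(np.linalg.norm(e[:3])/.02,np.linalg.norm(e[3:])/.06,1);J=jac(q)
        W=np.diag(1.0*~(((q<=LO+1e-6)|(q>=HI-1e-6))))  # crude; limits just clamp
        dq=J.T@np.linalg.solve(J@J.T+lam**2*np.eye(6),e/n);q=np.clip(q+dq,LO,HI)
        if np.linalg.norm(e)<1e-3:break
    return q,np.linalg.norm(e)
def gp(g,yaw,tilt,roll=0):
    T=tool(yaw,np.radians(tilt))*R.from_euler('x',np.radians(roll));return np.array(g)+.008*T.apply([0,0,1]),T
E
python3 - <<'E'
from sim import *
q=np.array(Q[0])
for a in(([.36,-.35,.21],.2,15),([.43,-.13,.21],.1,25),([.5,.096,.2],.014,33)):
    q,e=track(q,*gp(*a));print(q.round(2),round(e,3))
print("seeded q5~2.4")
for n,g,yaw,t in [("old",[.646,.101,.082],y,t) for y in(0.014,.2) for t in(28,33)]+[("lip",[.526,.091,.082],.014,t) for t in (28,33)]+[("p1",[.464,-.37,.064],y,t) for y in(-.6,-.3,0,.2) for t in(28,33)]+[("p2",[.558,-.34,.064],y,t) for y in(-.6,-.3,0,.2) for t in (28,33)]:
    x,e=ik(g,yaw,t,np.array([.1-np.arctan2(g[1],g[0]),.7,-.4,2.1,2.5,.5,-.7]),1);x0,e0=ik(g,yaw,t,np.array([.1-np.arctan2(g[1],g[0]),.7,-.4,2.1,2.5,.5,2.4]),0)
    print(n,yaw,t,x.round(2),round(e,4),'|',x0.round(2),round(e0,4))
E
```

```text
[ 1.01  0.35 -0.09  2.05 -0.34  0.65 -0.17] 0.001
[ 0.79  0.19 -0.35  2.4  -0.72  0.24 -0.33] 0.001
[-0.81  0.26  0.58  2.43  0.09  0.24 -1.93] 0.321
seeded q5~2.4
old 0.014 28 [ 0.02  0.7  -0.3   2.07  1.93  0.28 -0.46] 0.0002 | [ 0.02  0.7  -0.3   2.07  1.93  0.28  2.69] 0.0002
old 0.014 33 [ 0.04  0.72 -0.34  2.14  2.3   0.4  -0.82] 0.0 | [ 0.03  0.72 -0.33  2.14  2.31  0.4   2.31] 0.0
old 0.2 28 [ 0.21  0.73 -0.48  2.07  1.97  0.28 -0.23] 0.0003 | [ 0.21  0.73 -0.48  2.07  2.    0.28  2.89] 0.0012
old 0.2 33 [ 0.18  0.73 -0.42  2.14  2.51  0.34 -0.77] 0.0 | [ 0.17  0.73 -0.4   2.14  2.53  0.33  2.36] 0.0
lip 0.014 28 [ 0.07  0.63 -0.4   2.36  2.33  0.45 -0.91] 0.0 | [ 0.06  0.63 -0.39  2.36  2.34  0.44  2.22] 0.0
lip 0.014 33 [ 0.1   0.68 -0.47  2.42  2.44  0.62 -1.03] 0.0029 | [ 0.09  0.68 -0.46  2.42  2.45  0.62  2.1 ] 0.0029
p1 -0.6 28 [ 1.01  0.71 -0.4   2.22  2.51  0.31 -0.75] 0.0 | [ 1.    0.71 -0.39  2.22  2.52  0.3   2.37] 0.0
p1 -0.6 33 [ 1.1   0.77 -0.51  2.29  2.65  0.49 -0.84] 0.0 | [ 1.09  0.76 -0.49  2.29  2.66  0.49  2.28] 0.0
p1 -0.3 28 [ 1.35  0.82 -0.72  2.19  2
[... 841 characters left out ...]
4  2.45  0.42  2.3 ] 0.0
p2 -0.3 28 [ 1.09  0.83 -0.64  2.06  1.97  0.28  0.08] 0.0003 | [ 1.04  0.81 -0.57  2.09  2.28  0.28  2.89] 0.0113
p2 -0.3 33 [ 1.03  0.8  -0.51  2.12  2.71  0.28 -0.66] 0.0 | [ 1.03  0.8  -0.51  2.12  2.71  0.28  2.48] 0.0
p2 0 28 [ 1.33  0.97 -0.9   1.99  1.5   0.35  0.99] 0.0005 | [ 1.16  0.87 -0.64  2.13  2.64  0.28  2.89] 0.0418
p2 0 33 [ 0.91  0.77 -0.22  2.07  4.19  0.28 -1.87] 0.0094 | [ 0.91  0.77 -0.22  2.07  4.19  0.28  1.27] 0.0094
p2 0.2 28 [ 1.49  1.19 -1.19  1.92  1.39  0.62  1.42] 0.0003 | [ 0.89  0.78 -0.2   2.08  4.19  0.28  1.43] 0.0459
p2 0.2 33 [ 1.02  0.82 -0.32  2.08  4.19  0.28 -1.63] 0.0341 | [ 1.02  0.82 -0.32  2.08  4.19  0.28  1.51] 0.0341
```

```bash
python3 - <<'E'
from sim import *
q=r.state()['q'];print(q.round(3))
qg,e=ik([.57,.098,.20],.014,33,np.array([.04,.72,-.34,2.14,2.3,.4,-.82]),1);print("goal",qg.round(2),e)
def run(ws):
    c=np.array(q)
    for w in ws:
        p,A=F(w);c,e=track(c,p,A);d=F(c)[0];print("pose",p.round(3),"z",A.as_matrix()[:,2].round(2),"x",A.as_matrix()[:,0].round(2),"sim",c.round(2),round(e,3))
m=lambda f,q6=None,q4=None:np.r_[(1-f)*q+f*qg]
ws=[]
for f,q6 in((.15,.4),(.3,.5),(.45,.5),(.6,.5),(.75,.5),(.88,.45),(1,None)):
    w=m(f);w[5]=q6 or w[5];ws.append(w)
run(ws)
E
```

```text
[-0.762  0.097  1.027  2.463 -1.089  0.233 -0.29 ]
goal [ 0.06  0.38 -0.39  2.27  1.79  0.28 -0.39] 0.00022096424591213772
pose [0.395 0.004 0.204] z [ 0.3   0.09 -0.95] x [0.82 0.49 0.3 ] sim [-0.82  0.18  1.03  2.43 -0.76  0.44 -0.19] 0.0
pose [ 0.341 -0.008  0.177] z [ 0.09 -0.   -1.  ] x [0.55 0.83 0.05] sim [-0.86  0.27  1.03  2.41 -0.47  0.55 -0.05] 0.0
pose [ 0.349 -0.052  0.171] z [ 0.07 -0.18 -0.98] x [ 0.15  0.97 -0.17] sim [-0.88  0.35  1.01  2.38 -0.24  0.5   0.14] 0.0
pose [ 0.393 -0.08   0.176] z [ 0.14 -0.32 -0.94] x [-0.28  0.9  -0.35] sim [-0.9   0.41  0.97  2.35 -0.03  0.4   0.34] 0.0
pose [ 0.465 -0.075  0.186] z [ 0.3  -0.37 -0.88] x [-0.62  0.63 -0.47] sim [-0.91  0.46  0.93  2.32  0.16  0.25  0.54] 0.0
pose [ 0.537 -0.02   0.194] z [ 0.47 -0.27 -0.84] x [-0.79  0.31 -0.53] sim [-0.86  0.44  0.81  2.3   0.41  0.24  0.6 ] 0.156
pose [0.574 0.098 0.193] z [ 0.55  0.01 -0.84] x [-0.84 -0.01 -0.55] sim [-0.59  0.35  0.4   2.27  0.56  0.24  0.77] 0.277
```

```bash
cat > plan.py <<'E'
from feas import ik,fk,S,PR,lo,hi
from h import *
import time
LO,HI=lo-.04,hi+.04
ez=np.array([0,0,1.]);ey=np.array([0,1.,0])
def FJ(q):
    A=np.eye(3);t=np.array([0,0,PR[0]]);ax=[];pt=[]
    for i in range(7):
        a=S[i]*q[i];c,s=np.cos(a),np.sin(a)
        if i%2==0: ax.append(S[i]*A[:,2]);B=np.array([[c,-s,0],[s,c,0],[0,0,1]])
        else: ax.append(A[:,1].copy());B=np.array([[c,0,s],[0,1,0],[-s,0,c]])
        pt.append(t);A=A@B
        if i in(2,4,6):t=t+A[:,2]*PR[i//2]
    ax=np.array(ax);J=np.vstack([np.cross(ax,t-np.array(pt)).T,ax.T])
    return t,A@np.array([[0,-1,0],[1,0,0],[0,0,1.]]),J
def rv(M):
    v=np.array([M[2,1]-M[1,2],M[0,2]-M[2,0],M[1,0]-M[0,1]])/2;s=np.linalg.norm(v);c=(np.trace(M)-1)/2
    return v*(np.arctan2(s,c)/s if s>1e-9 else 1)
def track(q,tp,TR,n=40,rec=None):
    q=np.array(q,float);hit=0
    for _ in range(n):
        p,A,J=FJ(q);e=np.r_[tp-p,rv(TR@A.T)];E=np.linalg.norm(e)
        if E<2e-3:break
        k=max(np.linalg.norm(e[:3])/.04,np.linalg.norm(e[3:])/.125,1)
        dq=J.T@np.linalg.solve(J@J.T+1e-4*np.eye(6),e/k);q2=np.clip(q+dq,LO,HI);hit+=np.abs(q+dq-q2).sum();q=q2
        if rec is not None:rec.append(q)
    return q,E,hit
def search(q0,goalpose,score,T=60,nw=2,seed=0,box=((.3,.6),(-.45,.25),(.2,.5))):
    rng=np.random.default_rng(seed);t0=time.time();best=(1e9,)
    def draw():
        while 1:
            w=rng.uniform([-1,-.2,-1,1,-.8,.3,-1.8],[1.6,1.2,1,2.35,3,1.2,1.8]);p,A,_=FJ(w)
            if all(b[0]<v<b[1] for v,b in zip(p,box)) and A[2,2]<-.6 and not(p[0]>.53 and p[1]>-.3 and p[2]<.3):return p,A
    while time.time()-t0<T:
        if best[0]<1e8 and rng.random()<.6:
            ws=[]
            for p,A in best[1]:
                ws.append((np.clip(p+rng.normal(0,.04,3),[b[0] for b in box],[b[1] for b in box]),A@R.from_rotvec(rng.normal(0,.2,3)).as_matrix()))
        else: ws=[draw() for _ in range(nw)]
        q=q0;H=0;rec=[]
        for p,A in ws+goalpose:
            q,E,h=track(q,p,A,rec=rec);H+=h+5*(E>.02)*E
            if H>2:break
        if H>2:continue
        zmin=min(FJ(x)[0][2] for x in rec[::3])
        c=score(q)+3*H+20*max(0,.17-zmin)+.004*len(rec)
        if c<best[0]:best=(c,ws,q,H,len(rec),zmin)
    return best
def show(p,A):
    s=r.state();M=R.from_euler('xyz',s["orientation"]);sh=M.inv().apply(p-s["tcp_pos"])/.25;tu=(M.inv()*R.from_matrix(A)).as_rotvec()/np.radians(120)
    print("shift",sh.round(3),"turn",tu.round(3),"rows",(np.linalg.norm(sh)*6).round(1),(np.linalg.norm(tu)*16.8).round(1))
E
python3 - <<'E'
from plan import *
T=(tool(.014,np.radians(33))*R.from_euler('z',np.pi)).as_matrix();p=np.array([.57,.098,.20])
q0=r.state()['q'];
g=np.array([.05,.38,-.36,2.27,2.0,.3,-.6])
for nw in(1,2,3):
    b=search(q0,[(p,T)],lambda q:np.abs(q-g).sum(),40,nw);print(nw,round(b[0],2),b[2].round(2),round(b[3],2),b[4:])
    c=q0
    for w in b[1]:
        c=track(c,*w)[0];print("  ",w[0].round(3),R.from_matrix(w[1]).as_euler('xyz').round(3),c.round(2))
        if w is b[1][0]:show(*w)
E
```

```text
Traceback (most recent call last):
IndexError: tuple index out of range
```

```bash
sed -i 's/if H>2:break/if H>6:break/; s/if H>2:continue/if H>6:continue/; s/3\*H+/1*H+/' plan.py; cat > s1.py <<'E'
from plan import *
import sys
from multiprocessing import Pool
T=(tool(.014,np.radians(33))*R.from_euler('z',np.pi)).as_matrix();p=np.array([.57,.098,.20])
q0=r.state()['q'];g=np.array([.05,.38,-.36,2.27,2.0,.3,-.6])
def job(a): return search(q0,[(p,T)],lambda q:np.abs(q-g).sum(),70,a[0],a[1])
if __name__=="__main__":
    with Pool(8) as P: res=P.map(job,[(n,s) for n in(2,3,4) for s in(0,1)]+[(3,5),(4,5)])
    res=[b for b in res if len(b)>1];res.sort(key=lambda b:b[0])
    for b in res[:3]:
        print(len(b[1]),round(b[0],2),b[2].round(2),round(b[3],2),b[4:]);c=q0
        for w in b[1]:
            c=track(c,*w)[0];print("  ",w[0].round(3),R.from_matrix(w[1]).as_euler('xyz').round(3),c.round(2))
        show(*b[1][0])
E
nproc; OMP_NUM_THREADS=1 python3 s1.py
```

```text
4
3 0.79 [ 0.04  0.36 -0.36  2.28  1.74  0.26 -0.34] 0.0 (50, np.float64(0.19886039721882554))
   [0.6   0.054 0.343] [-2.577 -0.265  0.323] [-0.25  0.61  0.82  1.57 -0.97  1.56 -0.4 ]
   [ 0.441 -0.337  0.499] [ 2.5   -0.609  1.122] [ 0.2   0.17  1.12  1.86 -1.06  1.34  0.99]
   [0.343 0.066 0.268] [3.029 0.22  1.125] [-0.06  0.13 -0.41  2.16  0.32  1.   -1.1 ]
shift [ 0.719 -0.478 -0.01 ] turn [ 0.326 -0.159 -0.097] rows 5.2 6.3
3 0.84 [ 0.05  0.36 -0.37  2.28  1.74  0.27 -0.34] 0.0 (61, np.float64(0.1999390171435988))
   [0.474 0.188 0.454] [ 3.053 -0.72   1.536] [-0.87  0.25  1.2   1.86 -0.95  1.44  0.52]
   [0.586 0.226 0.5  ] [2.266 0.11  2.223] [-1.34 -0.11  1.03  2.02 -0.39  0.35  0.75]
   [ 0.444 -0.221  0.364] [2.422 0.104 0.343] [ 0.25  0.13 -0.34  2.11  0.93  1.03 -1.82]
shift [ 0.514 -1.02  -0.645] turn [ 0.39   0.101 -0.581] rows 7.9 11.9
2 0.84 [ 0.05  0.36 -0.37  2.28  1.74  0.26 -0.34] 0.07 (45, np.float64(0.2032338544120869))
   [0.504 0.047 0.394] [ 2.785 -0.836  1.002] [-1.01 -0.25  1.18  2.36 -1.08  0.4   0.44]
   [ 0.422 -0.133  0.264] [ 2.569  0.071 -0.077] [ 0.09  0.35 -0.29  2.02  0.7   1.15 -2.24]
shift [ 0.489 -0.455 -0.379] turn [ 0.139  0.197 -0.331] rows 4.6 6.9
```

```bash
python3 -m inch '[[[0.72,-0.48,-0.01,0.326,-0.159,-0.097,1],[0.72,-0.48,-0.01,0.326,-0.159,-0.097,1],[0.72,-0.48,-0.01,0.326,-0.159,-0.097,1],[0.72,-0.48,-0.01,0.326,-0.159,-0.097,1],[0.72,-0.48,-0.01,0.326,-0.159,-0.097,1],[0.72,-0.48,-0.01,0.326,-0.159,-0.097,1],[0.72,-0.48,-0.01,0.326,-0.159,-0.097,1],[0.72,-0.48,-0.01,0.326,-0.159,-0.097,1],[0.72,-0.48,-0.01,0.326,-0.159,-0.097,1]]]'; python3 - <<'E'
from plan import *
q=r.state()['q'];print(q.round(2));where()
for a,e in(([.441,-.337,.499],[2.5,-.609,1.122]),([.343,.066,.268],[3.029,.22,1.125])):
    A=R.from_euler('xyz',e).as_matrix();show(np.array(a),A);q,E,h=track(q,np.array(a),A,60);print(q.round(2),E,h)
T=(tool(.014,np.radians(33))*R.from_euler('z',np.pi)).as_matrix();print(track(q,np.array([.57,.098,.2]),T,60))
E
```

```text
clock: 4.4
tcp_pos: [0.6017, 0.0522, 0.3399]
orientation: [-2.575, -0.262, 0.323]
contact_force: [-0.6, 0.1, -0.3]
opening: 0.094
finger_force: 0.0
[-0.22  0.61  0.79  1.54 -0.96  1.56 -0.41]
t 4.4 grasp [0.6014 0.0476 0.3464] z [ 0.037  0.578 -0.815] y [ 0.399 -0.756 -0.518] open 0.094 F [-0.6  0.1 -0.3] 0.0
shift [-0.901  0.591 -1.442] turn [-0.384  0.174 -0.35 ] rows 10.8 9.2
[ 0.22  0.17  1.08  1.86 -1.05  1.33  0.99] 0.00030982991741830714 0.0
shift [-1.006 -0.306  0.228] turn [-0.292 -0.304 -0.333] rows 6.5 9.0
[-0.05  0.13 -0.42  2.16  0.33  1.   -1.1 ] 2.908094675787015e-05 0.0
(array([ 0.05565351,  0.36132432, -0.37794156,  2.2763446 ,  1.73383273,
        0.26843336, -0.33920534]), np.float64(3.515125265204975e-05), np.float64(0.0))
```

```bash
python3 -m inch '[[[-0.63,0.41,-1,-0.269,0.122,-0.245,1],[-0.63,0.41,-1,-0.269,0.122,-0.245,1],[-0.63,0.41,-1,-0.269,0.122,-0.245,1],[-0.63,0.41,-1,-0.269,0.122,-0.245,1],[-0.63,0.41,-1,-0.269,0.122,-0.245,1],[-0.63,0.41,-1,-0.269,0.122,-0.245,1],[-0.63,0.41,-1,-0.269,0.122,-0.245,1],[-0.63,0.41,-1,-0.269,0.122,-0.245,1],[-0.63,0.41,-1,-0.269,0.122,-0.245,1]]]'; cat > st.py <<'E'
from plan import *
import sys,json
q=r.state()['q'];print(q.round(2));where()
for i,(a,e) in enumerate((([.441,-.337,.499],[2.5,-.609,1.122]),([.343,.066,.268],[3.029,.22,1.125]))[int(sys.argv[1]):]):
    A=R.from_euler('xyz',e).as_matrix();show(np.array(a),A);q,E,h=track(q,np.array(a),A,60);print(q.round(2),E,h)
T=(tool(.014,np.radians(33))*R.from_euler('z',np.pi)).as_matrix();show(np.array([.57,.098,.2]),T);print(track(q,np.array([.57,.098,.2]),T,60))
E
python3 st.py 0
```

```text
clock: 5.15
tcp_pos: [0.4848, -0.2203, 0.4551]
orientation: [2.902, -0.608, 0.822]
contact_force: [-0.4, -0.2, 0.7]
opening: 0.0939
finger_force: 0.0
[-0.05  0.15  0.99  1.83 -0.82  1.2   0.4 ]
t 5.15 grasp [ 0.4804 -0.2223  0.4615] z [ 0.552  0.245 -0.797] y [ 0.619 -0.761  0.195] open 0.0939 F [-0.4 -0.2  0.7] 0.0
shift [-0.278  0.281 -0.351] turn [-0.109  0.05  -0.106] rows 3.2 2.7
[ 0.24  0.16  1.07  1.86 -1.05  1.32  0.98] 0.0016989311610686238 0.0
shift [-0.056 -1.368  0.564] turn [ 0.085 -0.361 -0.213] rows 8.9 7.2
[-0.04  0.13 -0.43  2.16  0.33  1.   -1.1 ] 2.4824641644601466e-05 0.0
shift [ 0.373 -0.956  1.313] turn [ 0.067 -0.135 -1.177] rows 10.0 19.9
(array([ 0.06656741,  0.36289609, -0.3915114 ,  2.27635064,  1.73181163,
        0.27363609, -0.3360733 ]), np.float64(3.069722366072207e-05), np.float64(0.0))
```

```bash
python3 -m inch '[[[-0.28,0.28,-0.35,-0.109,0.05,-0.106,1],[-0.28,0.28,-0.35,-0.109,0.05,-0.106,1],[-0.28,0.28,-0.35,-0.109,0.05,-0.106,1],[-0.28,0.28,-0.35,-0.109,0.05,-0.106,1],[-0.28,0.28,-0.35,-0.109,0.05,-0.106,1]]]';python3 st.py 1
```

```text
clock: 5.57
tcp_pos: [0.4428, -0.3357, 0.4961]
orientation: [2.507, -0.607, 1.12]
contact_force: [0.4, -0.3, 0.0]
opening: 0.0943
finger_force: 0.0
[ 0.29  0.19  1.01  1.83 -1.06  1.33  0.98]
t 5.57 grasp [ 0.4369 -0.3369  0.5014] z [ 0.734  0.155 -0.661] y [ 0.577 -0.655  0.487] open 0.0943 F [ 0.4 -0.3  0. ] 0.0
shift [ 0.524 -1.728  0.559] turn [ 0.235 -0.371 -0.148] rows 11.3 7.8
[-0.08  0.13 -0.39  2.16  0.32  1.   -1.09] 0.0002953607967878735 0.0
shift [ 0.789 -1.42   1.425] turn [ 0.179 -0.015 -1.082] rows 13.0 18.4
(array([ 0.02938355,  0.35781006, -0.34538204,  2.27632802,  1.73902617,
        0.2561112 , -0.34702838]), np.float64(4.83434852015217e-05), np.float64(0.0))
```

```bash
python3 -m inch '[[[0.3,-0.985,0.32,0.16,-0.25,-0.1,1],[0.3,-0.985,0.32,0.16,-0.25,-0.1,1],[0.3,-0.985,0.32,0.16,-0.25,-0.1,1],[0.3,-0.985,0.32,0.16,-0.25,-0.1,1],[0.3,-0.985,0.32,0.16,-0.25,-0.1,1],[0.3,-0.985,0.32,0.16,-0.25,-0.1,1],[0.3,-0.985,0.32,0.16,-0.25,-0.1,1],[0.3,-0.985,0.32,0.16,-0.25,-0.1,1]]]';python3 st.py 1
```

```text
clock: 6.23
tcp_pos: [0.3917, -0.1125, 0.3736]
orientation: [2.86, -0.048, 1.09]
contact_force: [1.2, -0.5, -0.4]
opening: 0.0941
finger_force: 0.0
[-0.23 -0.12  0.35  2.07  0.12  0.9  -0.42]
t 6.23 grasp [ 0.3895 -0.1118  0.3812] z [ 0.267 -0.088 -0.96 ] y [ 0.845 -0.456  0.277] open 0.0941 F [ 1.2 -0.5 -0.4] 0.0
shift [ 0.522 -0.607  0.291] turn [ 0.079 -0.122 -0.042] rows 5.1 2.5
[-0.45  0.12  0.02  2.16  0.27  0.98 -1.03] 0.00019538851830543872 0.0
shift [1.042 0.026 0.783] turn [-0.176 -0.045 -0.967] rows 7.8 16.5
(array([-0.02342253,  0.35192086, -0.28032806,  2.27640357,  1.75191674,
        0.24      , -0.3650361 ]), np.float64(0.008931879420400765), np.float64(2.1406435079974906))
```

```bash
sed -i 's/,70,a\[0\]/,25,a[0]/; s/for n in(2,3,4) for s in(0,1)\]+\[(3,5),(4,5)\]/for n in(0,1,1,2)for s in (len(str(n)),)]/; s/Pool(8)/Pool(4)/' s1.py; sed -i 's/show(\*b\[1\]\[0\])/show(*(b[1]+[(p,T)])[0])/' s1.py; OMP_NUM_THREADS=1 python3 s1.py
```

```text
1 0.69 [ 0.04  0.36 -0.36  2.28  1.74  0.26 -0.35] 0.0 (24, np.float64(0.21691156459844563))
   [0.315 0.061 0.5  ] [2.195 0.416 0.775] [-0.42  0.05 -0.72  2.04  0.78  1.77 -1.86]
shift [ 0.497 -0.434 -0.627] turn [-0.282 -0.27  -0.005] rows 5.5 6.5
1 0.69 [ 0.04  0.36 -0.36  2.28  1.74  0.26 -0.35] 0.0 (24, np.float64(0.21691156459844563))
   [0.315 0.061 0.5  ] [2.195 0.416 0.775] [-0.42  0.05 -0.72  2.04  0.78  1.77 -1.86]
shift [ 0.497 -0.434 -0.627] turn [-0.282 -0.27  -0.005] rows 5.5 6.5
2 0.7 [ 0.05  0.36 -0.37  2.28  1.74  0.27 -0.34] 0.0 (27, np.float64(0.20046686194451083))
   [ 0.405 -0.201  0.461] [2.137 0.488 0.757] [-0.16 -0.09 -0.17  2.34  1.23  1.16 -1.58]
   [0.471 0.05  0.2  ] [3.135 0.932 2.215] [-0.46  0.62 -0.42  2.25  1.31  1.23 -1.29]
shift [-0.273  0.303 -0.292] turn [-0.299 -0.302 -0.027] rows 3.0 7.1
```

```bash
python3 -m inch '[[[0.5,-0.43,-0.63,-0.282,-0.27,-0.005,1],[0.5,-0.43,-0.63,-0.282,-0.27,-0.005,1],[0.5,-0.43,-0.63,-0.282,-0.27,-0.005,1],[0.5,-0.43,-0.63,-0.282,-0.27,-0.005,1],[0.5,-0.43,-0.63,-0.282,-0.27,-0.005,1],[0.5,-0.43,-0.63,-0.282,-0.27,-0.005,1],[0.5,-0.43,-0.63,-0.282,-0.27,-0.005,1],[0.5,-0.43,-0.63,-0.282,-0.27,-0.005,1]]]'; python3 - <<'E'
from plan import *
q0=r.state()['q'];print(q0.round(2));where()
for t in(33,38,43):
    T=(tool(.014,np.radians(t))*R.from_euler('z',np.pi)).as_matrix();p=np.array([.55,.098,.2]);show(p,T);q,E,h=track(q0,p,T,60);print(t,q.round(2),E,h)
    for s in(33,36):
        for g in([.646,.101,.082],[.526,.091,.082],[.57,.1,.17]):
            T=(tool(.014,np.radians(s))*R.from_euler('z',np.pi)).as_matrix();q,E,h=track(q,np.array(g)+.008*T[:,2],T,60);print("  ",s,g,q.round(2),round(E,3),h)
E
```

```text
clock: 6.9
tcp_pos: [0.3148, 0.0629, 0.5038]
orientation: [2.289, 0.372, 0.834]
contact_force: [0.9, -0.3, -0.2]
opening: 0.094
finger_force: 0.0
[-0.53  0.05 -0.68  1.95  0.7   1.79 -1.86]
t 6.9 grasp [0.3116 0.0684 0.5087] z [ 0.397 -0.683 -0.613] y [ 0.671 -0.24   0.701] open 0.094 F [ 0.9 -0.3 -0.2] 0.0
shift [ 1.127 -0.255  1.023] turn [-0.247  0.342 -0.865] rows 9.3 16.2
33 [-0.03  0.33 -0.28  2.32  1.83  0.24 -0.46] 0.0007759316544722628 0.0008217713310780805
   33 [0.646, 0.101, 0.082] [ 0.08  0.73 -0.4   2.14  2.26  0.43 -0.76] 0.0 0.0
   33 [0.526, 0.091, 0.082] [ 0.16  0.71 -0.55  2.43  2.41  0.67 -0.98] 0.0 0.0
   33 [0.57, 0.1, 0.17] [ 0.04  0.45 -0.37  2.29  2.05  0.32 -0.65] 0.0 0.0
   36 [0.646, 0.101, 0.082] [ 0.13  0.76 -0.47  2.18  2.36  0.55 -0.85] 0.002 0.0
   36 [0.526, 0.091, 0.082] [ 0.17  0.75 -0.57  2.46  2.48  0.79 -1.04] 0.009 0.43748689322525447
   36 [0.57, 0.1, 0.17] [ 0.12  0.48 -0.48  2.33  2.19  0.44 -0.79] 0.0 0.0
shift [ 1.127 -0.255  1.023] turn [-0.283  0.313 -0.849] rows 9.3 15.9
38 [ 0.02  0.35 -0.37  2.4   2.24  0.38 -0.88] 3.852179034123375e-
[... 462 characters left out ...]
 [ 0.06  0.47 -0.41  2.33  2.24  0.41 -0.84] 0.0 0.0
shift [ 1.127 -0.255  1.023] turn [-0.318  0.285 -0.831] rows 9.3 15.7
43 [ 0.04  0.39 -0.42  2.46  2.43  0.55 -1.09] 0.00830993926650861 0.481426591773658
   33 [0.646, 0.101, 0.082] [-0.01  0.71 -0.27  2.14  2.36  0.37 -0.9 ] 0.0 0.0
   33 [0.526, 0.091, 0.082] [ 0.07  0.68 -0.43  2.43  2.49  0.62 -1.09] 0.0 0.0
   33 [0.57, 0.1, 0.17] [-0.1   0.44 -0.2   2.29  2.16  0.26 -0.79] 0.0 0.0
   36 [0.646, 0.101, 0.082] [ 0.05  0.74 -0.36  2.18  2.44  0.5  -0.96] 0.002 0.0
   36 [0.526, 0.091, 0.082] [ 0.09  0.72 -0.47  2.46  2.54  0.75 -1.13] 0.009 0.43827197976077814
   36 [0.57, 0.1, 0.17] [ 0.01  0.46 -0.35  2.33  2.28  0.39 -0.89] 0.0 0.0
```

```bash
python3 -m inch '[[[0.75,-0.17,0.68,-0.165,0.228,-0.577,1],[0.75,-0.17,0.68,-0.165,0.228,-0.577,1],[0.75,-0.17,0.68,-0.165,0.228,-0.577,1],[0.75,-0.17,0.68,-0.165,0.228,-0.577,1],[0.75,-0.17,0.68,-0.165,0.228,-0.577,1],[0.75,-0.17,0.68,-0.165,0.228,-0.577,1],[0.75,-0.17,0.68,-0.165,0.228,-0.577,1],[0.75,-0.17,0.68,-0.165,0.228,-0.577,1],[0.75,-0.17,0.68,-0.165,0.228,-0.577,1],[0.75,-0.17,0.68,-0.165,0.228,-0.577,1],[0.75,-0.17,0.68,-0.165,0.228,-0.577,1],[0.75,-0.17,0.68,-0.165,0.228,-0.577,1]]]'; cat > gp.py <<'E'
# numbers for flipped tool: gp.py x y z yaw tilt
from plan import *
import sys
s=r.state();print(s['q'].round(2));where();q=s['q']
v=[float(a) for a in sys.argv[1:]]
for i in range(0,len(v),5):
    T=(tool(v[i+3],np.radians(v[i+4]))*R.from_euler('z',np.pi)).as_matrix();p=np.array(v[i:i+3])+.008*T[:,2];show(p,T);q,E,h=track(q,p,T,60);print("   sim",q.round(2),round(E,3),round(h,2))
E
python3 gp.py .555 .098 .2 .014 33
```

```text
clock: 7.9
tcp_pos: [0.4683, 0.0792, 0.2972]
orientation: [2.831, 0.717, 2.358]
contact_force: [-0.7, 0.1, -0.6]
opening: 0.0942
finger_force: 0.0
[-0.17  0.13 -0.66  2.44  1.37  0.79 -1.03]
t 7.9 grasp [0.463 0.081 0.303] z [ 0.659 -0.225 -0.718] y [0.53  0.816 0.23 ] open 0.0942 F [-0.7  0.1 -0.6] 0.0
shift [0.119 0.159 0.521] turn [-0.087  0.109 -0.288] rows 3.3 5.4
   sim [ 0.1   0.37 -0.44  2.31  1.83  0.3  -0.44] 0.002 0.0
```

```bash
python3 -m inch '[[[0.12,0.16,0.52,-0.087,0.109,-0.288,1],[0.12,0.16,0.52,-0.087,0.109,-0.288,1],[0.12,0.16,0.52,-0.087,0.109,-0.288,1],[0.12,0.16,0.52,-0.087,0.109,-0.288,1],[0.12,0.16,0.52,-0.087,0.109,-0.288,1],[0.12,0.16,0.52,-0.087,0.109,-0.288,1],[0.12,0.16,0.52,-0.087,0.109,-0.288,1],[0.12,0.16,0.52,-0.087,0.109,-0.288,1],[0.12,0.16,0.52,-0.087,0.109,-0.288,1]]]';python3 gp.py .592 .100 .165 .014 32;  python3 - <<'E'
from h import *
k=cam("wrist");im=imaging.grab_frame("wrist");cv2.imwrite("pics/w2.png",im)
for d in models.cut_out("tin_old_c","wrist"):
    m=d["region"];ys,xs=np.nonzero(m);print(d["conf"],xs.mean(),ys.mean(),tinfit(m,.021,k,[.646,.1],True))
print([(np.round(d["position"],3),d["conf"]) for d in models.boxes_of("tin_old_c","wrist")])
E
```

```text
clock: 8.65
tcp_pos: [0.5598, 0.1011, 0.1927]
orientation: [3.138, 0.576, -3.131]
contact_force: [-0.2, 0.2, 0.3]
opening: 0.0942
finger_force: 0.0
[ 0.02  0.38 -0.48  2.32  1.79  0.38 -0.51]
t 8.65 grasp [0.5554 0.1011 0.1994] z [ 0.545  0.009 -0.839] y [-0.012  1.     0.003] open 0.0942 F [-0.2  0.2  0.3] 0.0
shift [-0.047 -0.007  0.195] turn [ 0.001  0.008 -0.001] rows 1.2 0.1
   sim [ 0.1   0.5  -0.43  2.23  1.9   0.33 -0.47] 0.0 0.0
0.78 279.26556445362957 206.6344613794885 (array([0.65188009, 0.10263804]), array([-0.95652686, -0.60240846,  0.96099026,  0.96225936]))
[(array([0.632, 0.101, 0.089]), 0.59)]
```

View pics/w2.png

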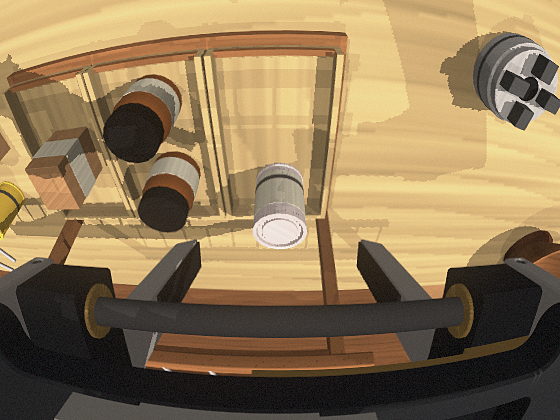

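The flipped view shows the old tin at (279,207), centred between the fingers. I'll check where the camera sits relative to the shelf.

```bash
python3 - <<'E'
from h import *
s=r.state();M=R.from_euler('xyz',s["orientation"]).as_matrix();K,t,C=cam("wrist")
print("cam in tool",(M.T@(t-s["tcp_pos"])).round(3),t.round(3))
k=(K,t,C);k2=k
# shelf edge pixel rows: rack estimate check of bay corners in the picture
c,n=np.cos(.0142),np.sin(.0142);B=np.array([.5941,.0919])
for x,y,z in((-.098,.055,.04),(-.098,-.055,.04),(-.104,0,.029),(.098,.055,.04),(.04,0,.236-.015)):
    print((x,y),proj([[B[0]+c*x-n*y,B[1]+n*x+c*y,z+(0.015 if x==.04 else 0)]],k,True).round(0))
E
python3 gp.py .592 .102 .165 .014 32 .650 .102 .080 .014 32
```

```text
cam in tool [ 0.067 -0.001 -0.191] [0.4   0.097 0.316]
(-0.098, 0.055) [[331.  61.]]
(-0.098, -0.055) [[206.  63.]]
(-0.104, 0) [[269.  50.]]
(0.098, 0.055) [[316. 215.]]
(0.04, 0) [[268. 354.]]
[ 0.02  0.38 -0.48  2.32  1.79  0.38 -0.51]
t 8.8 grasp [0.5556 0.1005 0.1996] z [ 0.545  0.009 -0.839] y [-0.013  1.     0.002] open 0.0941 F [-0.  -0.1 -0. ] 0.0
shift [-0.046  0.004  0.195] turn [ 0.     0.008 -0.001] rows 1.2 0.1
   sim [ 0.09  0.5  -0.43  2.23  1.89  0.33 -0.47] 0.0 0.0
shift [-0.055  0.     0.607] turn [ 0.     0.008 -0.001] rows 3.7 0.1
   sim [ 0.14  0.75 -0.47  2.11  2.14  0.45 -0.62] 0.001 0.0
```

```bash
python3 -m inch '[[[-0.046,0.002,0.195,0,0.008,0,1],[-0.046,0.002,0.195,0,0.008,0,1],[-0.05,0.002,0.29,0,0.008,0,1],[-0.05,0.002,0.38,0,0.008,0,1],[-0.052,0.002,0.46,0,0.008,0,1],[-0.054,0.002,0.54,0,0.008,0,1],[-0.055,0.002,0.605,0,0.008,0,1],[-0.055,0.002,0.605,0,0.008,0,1],[-0.055,0.002,0.605,0,0.008,0,1],[-0.055,0.002,0.605,0,0.008,0,1]]]';python3 gp.py .650 .102 .080 .014 32; python3 - <<'E'
from h import *
cv2.imwrite("pics/w3.png",imaging.grab_frame("wrist"))
E
```

```text
clock: 9.63
tcp_pos: [0.654, 0.1018, 0.0742]
orientation: [3.14, 0.559, -3.13]
contact_force: [0.6, 0.2, 0.4]
opening: 0.094
finger_force: 0.0
[ 0.08  0.74 -0.52  2.17  2.1   0.53 -0.68]
t 9.63 grasp [0.6498 0.1017 0.081 ] z [ 0.531  0.008 -0.848] y [-0.013  1.     0.002] open 0.094 F [0.6 0.2 0.4] 0.0
shift [0.001 0.001 0.004] turn [ 0.     0.    -0.001] rows 0.0 0.0
   sim [ 0.14  0.75 -0.48  2.11  2.14  0.46 -0.61] 0.0 0.0
```

View pics/w3.png

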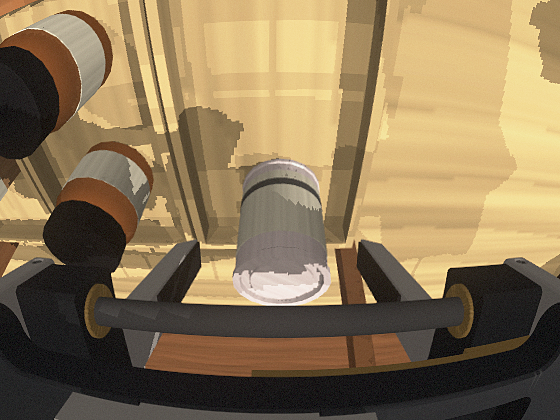

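The tin stands between the fingers at (281,240), and they clear the jar. Closing.

```bash
python3 -m inch '[[[0,0,0,0,0,0,0.2],[0,0,0,0,0,0,0],[0,0,0,0,0,0,-1],[0,0,0,0,0,0,-1],[0,0,0,0,0,0,-1],[0,0,0,0,0,0,-1],[0,0,0,0,0,0,-1],[0,0,0,0,0,0,-1]]]' 20;python3 gp.py .650 .102 .100 .014 32  .526 .092 .100 .014 32
```

```text
clock: 10.35
tcp_pos: [0.6547, 0.1026, 0.0741]
orientation: [3.139, 0.56, -3.129]
contact_force: [-0.7, 3.2, 2.9]
opening: 0.0554
finger_force: 20.0
[ 0.08  0.74 -0.52  2.17  2.1   0.53 -0.68]
t 10.35 grasp [0.6505 0.1025 0.0808] z [ 0.531  0.009 -0.847] y [-0.014  1.     0.002] open 0.0554 F [-0.7  3.2  2.9] 19.998650550842285
shift [-0.039 -0.002 -0.066] turn [ 0.001  0.001 -0.001] rows 0.5 0.0
   sim [ 0.13  0.7  -0.46  2.11  2.07  0.41 -0.56] 0.001 0.0
shift [ 0.382 -0.035 -0.33 ] turn [ 0.001  0.001 -0.001] rows 3.0 0.0
   sim [ 0.22  0.67 -0.63  2.41  2.28  0.63 -0.85] 0.0 0.0
```

```bash
python3 -m inch '[[[-0.02,0,-0.033,0,0,0,-1],[-0.04,0,-0.067,0,0,0,-1],[-0.04,0,-0.067,0,0,0,-1],[0.02,-0.005,-0.11,0,0,0,-1],[0.1,-0.012,-0.16,0,0,0,-1],[0.18,-0.02,-0.21,0,0,0,-1],[0.26,-0.026,-0.26,0,0,0,-1],[0.33,-0.03,-0.297,0,0,0,-1],[0.36,-0.033,-0.316,0,0,0,-1],[0.36,-0.033,-0.316,0,0,0,-1],[0.36,-0.033,-0.316,0,0,0,-1]]]';python3 gp.py .532 .092 .100 .014 32  .526 .092 .0815 .014 32; cat > look.py <<'E'
from h import *
import sys
z0=float(sys.argv[1]);c0,n0=np.cos(.0142),np.sin(.0142)
for c,f in(("wrist",True),("side",False),("top",False)):
    k=cam(c);im=imaging.grab_frame(c);cv2.imwrite(f"pics/l_{c}.png",im)
    for d in models.cut_out("tin_old_c",c):
        m=d["region"];ys,xs=np.nonzero(m)
        x,e=tinfit(m,z0,k,[.55,.09],f);l=np.array([[c0,n0],[-n0,c0]])@(x-[.5941,.0919]);print(c,round(d["conf"],2),xs.mean().round(),ys.mean().round(),x.round(4),"bay",l.round(4),e.round(1),im[m].mean(0).round())
    try:
        for t in("bay_lip","bay_tins"): print(c,t,[(np.round(d["position"],4),round(d["conf"],2)) for d in models.boxes_of(t,c)])
    except Exception as e:print(e)
E
python3 look.py .039
```

```text
clock: 11.27
tcp_pos: [0.5373, 0.0915, 0.0927]
orientation: [3.14, 0.56, -3.131]
contact_force: [0.6, -0.1, -4.4]
opening: 0.0556
finger_force: 20.0
[ 0.11  0.66 -0.66  2.46  2.2   0.71 -0.92]
t 11.27 grasp [0.533  0.0914 0.0994] z [ 0.531  0.007 -0.847] y [-0.012  1.     0.001] open 0.0556 F [ 0.6 -0.1 -4.4] 19.99377429485321
shift [ 0.002  0.002 -0.004] turn [-0.     0.001 -0.001] rows 0.0 0.0
   sim [ 0.22  0.67 -0.62  2.4   2.28  0.62 -0.84] 0.001 0.0
shift [0.062 0.003 0.046] turn [-0.     0.001 -0.001] rows 0.5 0.0
   sim [ 0.22  0.73 -0.63  2.42  2.33  0.68 -0.88] 0.0 0.0
wrist 0.78 279.0 235.0 [0.5354 0.0905] bay [-0.0587 -0.0006] [-0.9 -0.9  0.9  2. ] [152. 164. 175.]
wrist bay_lip [(array([0.5168, 0.1069, 0.0222]), 0.97)]
wrist bay_tins [(array([0.5215, 0.104 , 0.0209]), 0.94)]
side 0.78 247.0 250.0 [0.5152 0.1113] bay [-0.0787  0.0205] [-0.6 -7.5  0.6  6.7] [ 93. 104. 108.]
side bay_lip [(array([0.607 , 0.1057, 0.0206]), 0.68)]
side bay_tins [(array([0.6091, 0.1067, 0.0211]), 0.55)]
top 0.86 232.0 213.0 [0.5384 0.0926] bay [-0.0557  0.0015] [-1.8 -2.1  1.9  2.2] [165. 170. 174.]
top bay_lip [(array([0.6205, 0.0998, 0.0185]), 0.94)]
top bay_tins [(array([ 0.6929, -0.0483,  0.2454]), 0.38), (array([ 0.5855, -0.143 ,  0.095 ]), 0.27)]
```

View pics/l_wrist.png

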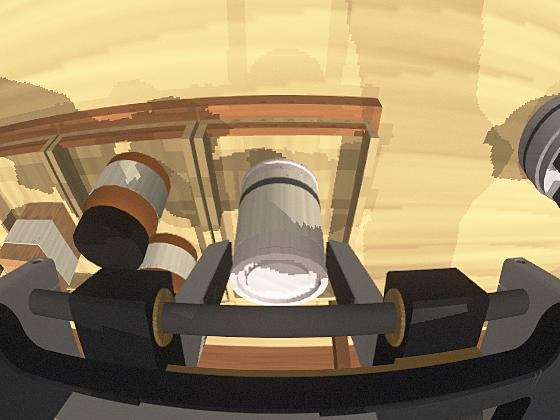

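```bash
python3 -m inch '[[[-0.01,0,0.03,0,0,0,-1],[0,0,0.05,0,0,0,-1],[0.006,0,0.065,0,0,0,-1],[0.009,0,0.073,0,0,0,-1],[0.011,0,0.078,0,0,0,-1],[0.011,0,0.078,0,0,0,-1],[0.011,0,0.078,0,0,0,-1]]]';python3 gp.py .541 .092 .0808 .014 32 .541 .092 .0815 .014 24 .526 .092 .083 .014 24 .526 .092 .20 .014 24
```

```text
clock: 12.45
tcp_pos: [0.5443, 0.0917, 0.0746]
orientation: [3.14, 0.559, -3.13]
contact_force: [0.1, -0.6, -3.2]
opening: 0.0554
finger_force: 20.0
[ 0.11  0.72 -0.66  2.45  2.24  0.75 -0.93]
t 12.45 grasp [0.5401 0.0916 0.0814] z [ 0.53   0.008 -0.848] y [-0.012  1.     0.001] open 0.0554 F [ 0.1 -0.6 -3.2] 19.99307870864868
shift [-0.002  0.001  0.004] turn [ 0.     0.    -0.001] rows 0.0 0.0
   sim [ 0.22  0.73 -0.61  2.38  2.32  0.66 -0.85] 0.001 0.0
shift [0.001 0.001 0.001] turn [ 0.     0.067 -0.001] rows 0.0 1.1
   sim [ 0.11  0.64 -0.43  2.27  1.99  0.36 -0.55] 0.0 0.0
shift [ 0.049  0.002 -0.035] turn [ 0.     0.067 -0.001] rows 0.4 1.1
   sim [ 0.12  0.63 -0.46  2.31  2.02  0.38 -0.59] 0.001 0.0
shift [-0.199  0.003 -0.432] turn [ 0.     0.067 -0.001] rows 2.9 1.1
   sim [ 0.06  0.33 -0.35  2.24  0.86  0.28  0.54] 0.001 0.12
```

```bash
python3 -m inch '[[[0.001,0,0.003,0,0,0,-1],[0.001,0,0.003,0,0,0,-1],[0.001,0,0.003,0,0,0,0.6],[0.001,0,0.003,0,0,0,0.6],[0.001,0,0.003,0,0,0,0.6],[0.001,0,0.003,0,0,0,0.6],[-0.004,0,0.005,0,0.035,0,0.6],[-0.009,0,0.007,0,0.067,0,0.6],[-0.009,0,0.007,0,0.067,0,0.6],[-0.009,0,0.007,0,0.067,0,0.6]]]';python3 gp.py .541 .092 .0815 .014 24; python3 look.py .021
```

```text
clock: 13.28
tcp_pos: [0.549, 0.0913, 0.0758]
orientation: [-3.141, 0.424, -3.131]
contact_force: [-0.0, 0.5, -0.6]
opening: 0.0755
finger_force: 0.0
[ 0.05  0.63 -0.49  2.31  1.96  0.44 -0.63]
t 13.28 grasp [0.5457 0.0913 0.0831] z [ 0.412  0.004 -0.911] y [-0.011  1.    -0.   ] open 0.0755 F [-0.   0.5 -0.6] 0.0
shift [ 0.02   0.003 -0.002] turn [-0.001  0.003 -0.001] rows 0.1 0.1
   sim [ 0.12  0.64 -0.44  2.27  1.98  0.36 -0.54] 0.0 0.0
wrist 0.74 280.0 233.0 [0.5419 0.0915] bay [-0.0522  0.0003] [-1.3 -0.5  1.3  1.2] [135. 146. 158.]
wrist bay_lip [(array([0.4948, 0.3187, 0.0243]), 0.74), (array([0.5266, 0.1052, 0.0231]), 0.73)]
wrist bay_tins []
side 0.76 247.0 254.0 [0.5303 0.1019] bay [-0.0636  0.0109] [-1.5 -3.6  1.5  3.1] [ 86.  96. 100.]
side bay_lip [(array([0.6144, 0.1077, 0.0222]), 0.82)]
side bay_tins [(array([0.6119, 0.1083, 0.021 ]), 0.7), (array([ 0.4582, -0.348 ,  0.0661]), 0.43)]
top 0.6 233.0 209.0 [0.5564 0.0902] bay [-0.0377 -0.0011] [-1.1 -6.   1.2  6.3] [141. 147. 157.]
top bay_lip [(array([0.6276, 0.1008, 0.0168]), 0.69)]
top bay_tins [(array([0.6287, 0.1008, 0.023 ]), 0.74)]
```

```bash
python3 -m inch '[[[0.01,0,-0.004,0,0,0,0.6],[0.01,0,-0.004,0,0,0,-1],[0.01,0,-0.004,0,0,0,-1],[0.01,0,-0.004,0,0,0,-1],[0.01,0,-0.004,0,0,0,-1],[0.01,0,-0.004,0,0,0,-1],[0.007,0,-0.012,0,0,0,-1],[0.007,0,-0.012,0,0,0,-1],[0.025,0,-0.02,0,0,0,-1],[0.043,0,-0.029,0,0,0,-1],[0.043,0,-0.029,0,0,0,-1]]]' 20;python3 gp.py .530 .0915 .0845 .014 24
```

```text
clock: 14.8
tcp_pos: [0.5325, 0.0915, 0.0762]
orientation: [3.14, 0.417, -3.129]
contact_force: [-0.6, 0.3, -2.6]
opening: 0.0555
finger_force: 20.0
[ 0.06  0.62 -0.52  2.34  1.97  0.45 -0.66]
t 14.8 grasp [0.5293 0.0914 0.0836] z [ 0.405  0.006 -0.914] y [-0.013  1.     0.001] open 0.0555 F [-0.6  0.3 -2.6] 19.996270537376404
shift [-0.004  0.    -0.002] turn [ 0.    -0.001 -0.001] rows 0.0 0.0
   sim [ 0.13  0.63 -0.46  2.3   2.    0.37 -0.57] 0.0 0.0
```

```bash
python3 -m inch '[[[0.004,0,-0.0016,0,0,0,-1],[0.007,0,-0.003,0,0,0,-1],[0.007,0,-0.003,0,0,0,-1]]]'; python3 -c "
from h import *
k=cam('wrist')
for n,d in enumerate(models.cut_out('tin_old_c','wrist')):pass
im=imaging.grab_frame('wrist')
for d in models.cut_out('tin_old_c','wrist'): print(tinfit(d['region'],.023,k,[.53,.09],True))
print(proj([[.4961,.0905,.029],[.4901,.0905,.029],[.4791,.0905,.015],[.4961,.0905,.021]],k,True))
cv2.imwrite('pics/z.png',cv2.resize(im[60:260,180:380],None,fx=3,fy=3,interpolation=cv2.INTER_CUBIC))"
```

```text
clock: 15.05
tcp_pos: [0.5325, 0.0915, 0.0767]
orientation: [3.14, 0.419, -3.13]
contact_force: [0.4, -0.1, -2.8]
opening: 0.0557
finger_force: 20.0
(array([0.53008705, 0.09056378]), array([-0.59092965, -0.66025018,  0.593209  ,  1.11843654]))
[[278.81378678 159.68464476]
 [278.9216853  151.73544426]
 [279.05333199 128.53103564]
 [278.78221922 154.34645815]]
```

View pics/z.png

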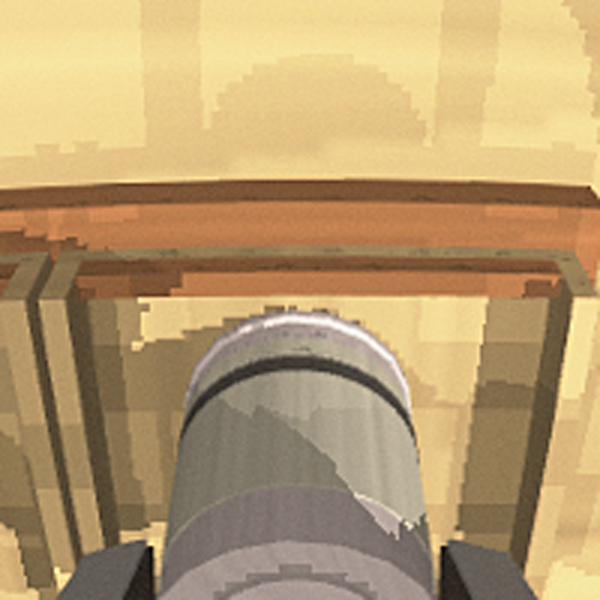

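In the crop, the lip's inner top edge is at Y≈297, which is image row 159 and matches the prediction of 159.7. That leaves a gap of about 6 mm to the tin, so I'll close most of it.

```bash
python3 -m inch '[[[0.006,0,-0.002,0,0,0,-1],[0.012,0,-0.004,0,0,0,-1],[0.015,0,-0.006,0,0,0,-1],[0.015,0,-0.006,0,0,0,-1],[0.015,0,-0.006,0,0,0,-1]]]'; python3 -c "
from h import *
k=cam('wrist');where()
im=imaging.grab_frame('wrist')
for d in models.cut_out('tin_old_c','wrist'): print(tinfit(d['region'],.023,k,[.53,.09],True))"
```

```text
clock: 15.62
tcp_pos: [0.5286, 0.0915, 0.0766]
orientation: [3.14, 0.419, -3.13]
contact_force: [-0.1, 0.5, -3.0]
opening: 0.0555
finger_force: 20.0
t 15.62 grasp [0.5253 0.0914 0.084 ] z [ 0.407  0.006 -0.913] y [-0.012  1.     0.001] open 0.0555 F [-0.1  0.5 -3. ] 19.996061325073242
(array([0.52608285, 0.09053977]), array([-0.62023181, -0.69002537,  0.622596  ,  1.17070021]))
```

```bash
python3 -m inch '[[[0.0016,0,0.0036,0,0,0,-1],[0.0032,0,0.0072,0,0,0,-1],[0.0032,0,0.0072,0,0,0,-1],[0.0032,0,0.0072,0,0,0,-1]]]'
```

```text
clock: 16.05
tcp_pos: [0.5287, 0.0915, 0.0746]
orientation: [3.14, 0.419, -3.13]
contact_force: [0.4, 0.3, -3.2]
opening: 0.0554
finger_force: 20.0
```

```bash
python3 -m inch '[[[0.0016,0,0.0036,0,0,0,-1],[0.0016,0,0.0036,0,0,0,-1]]]'; python3 -m inch '[[[0.0016,0,0.0036,0,0,0,-1],[0.0016,0,0.0036,0,0,0,-1]]]'
```

```text
clock: 16.22
tcp_pos: [0.5291, 0.0915, 0.0745]
orientation: [3.141, 0.421, -3.129]
contact_force: [-3.4, -0.5, 6.4]
opening: 0.0555
finger_force: 20.0
clock: 16.38
tcp_pos: [0.5293, 0.0918, 0.0744]
orientation: [3.141, 0.423, -3.128]
contact_force: [-6.6, -0.9, 15.6]
opening: 0.0558
finger_force: 20.0
```

```bash
python3 -m inch '[[[-0.0016,0,-0.0036,0,0,0,-1],[-0.0016,0,-0.0036,0,0,0,0.6],[-0.0016,0,-0.0036,0,0,0,0.6],[-0.0016,0,-0.0036,0,0,0,0.6],[-0.0016,0,-0.0036,0,0,0,0.6]]]';for t in 28 32 36; do echo; python3 gp.py .510 .091 .12 .014 $t .52 .09 .2 .014 $t .52 -.12 .2 -.25 $t .46 -.32 .2 -.6 $t .42 -.34 .149 -.6 32 .464 -.37 .064 -.6 32 .464 -.37 .14 -.6 32 .52 -.12 .16 -.25 32 .52 .09 .16 .014 32 .645 .093 .11 .014 32 .645 .093 .081 .014 32;done
```

```text
clock: 16.8
tcp_pos: [0.529, 0.0915, 0.0737]
orientation: [3.14, 0.42, -3.13]
contact_force: [-0.6, 0.5, -0.9]
opening: 0.0745
finger_force: 0.0

[ 0.06  0.63 -0.53  2.36  2.    0.47 -0.69]
t 16.8 grasp [0.5257 0.0914 0.081 ] z [ 0.407  0.006 -0.913] y [-0.012  1.     0.001] open 0.0745 F [-0.6  0.5 -0.9] 0.0
shift [-0.008 -0.001 -0.168] turn [ 0.    -0.033 -0.001] rows 1.0 0.6
   sim [ 0.17  0.54 -0.54  2.39  2.09  0.44 -0.7 ] 0.001 0.0
shift [-0.175 -0.005 -0.444] turn [ 0.    -0.033 -0.001] rows 2.9 0.6
   sim [ 0.07  0.31 -0.38  2.31  1.35  0.24  0.04] 0.002 0.49
shift [-0.166 -0.849 -0.449] turn [ 0.055 -0.033  0.112] rows 5.8 2.2
   sim [ 0.73  0.35 -0.62  2.31  1.38  0.24  0.19] 0.003 2.29
shift [ 0.064 -1.651 -0.553] turn [ 0.129 -0.032  0.262] rows 10.5 4.9
   sim [ 1.11  0.39 -0.61  2.25  1.28  0.24  0.35] 0.002 0.47
shift [ 0.292 -1.73  -0.432] turn [ 0.138 -0.064  0.258] rows 10.8 5.0
   sim [ 1.2   0.51 -0.6   2.39  2.44  0.32 -0.7 ] 0.0 0.23
shift [ 0.271 -1.852 -0.051] turn [ 0.138 -0.064  0.258] rows 11.2 5.0
   sim [ 1.15  0.79 -0.58  2.28  2.52  0.49 -0.7 ] 0.001 0.
[... 3146 characters left out ...]
.05  0.74 -0.44  2.28  2.68  0.44 -0.9 ] 0.001 0.0
shift [ 0.147 -1.852 -0.329] turn [ 0.138 -0.064  0.258] rows 11.3 5.0
   sim [ 1.02  0.54 -0.4   2.26  2.53  0.24 -0.8 ] 0.011 0.8
shift [-0.103 -0.849 -0.303] turn [ 0.059 -0.066  0.11 ] rows 5.4 2.4
   sim [ 0.61  0.44 -0.49  2.4   2.36  0.31 -0.78] 0.001 0.0
shift [-0.112 -0.005 -0.298] turn [ 0.    -0.066 -0.001] rows 1.9 1.1
   sim [ 0.18  0.45 -0.55  2.4   2.11  0.42 -0.72] 0.0 0.0
shift [-0.487  0.001  0.088] turn [ 0.    -0.066 -0.001] rows 3.0 1.1
   sim [ 0.12  0.67 -0.43  2.12  2.07  0.38 -0.56] 0.0 0.0
shift [-0.44   0.001  0.194] turn [ 0.    -0.066 -0.001] rows 2.9 1.1
   sim [ 0.15  0.75 -0.47  2.13  2.17  0.45 -0.64] 0.0 0.0
```

```bash
python3 gp.py .52 .09 .18 .014 33 .54 -.12 .18 -.25 34 .48 -.33 .17 -.6 34 |grep -A1 shift
```

```text
shift [-0.145 -0.005 -0.371] turn [ 0.    -0.075 -0.001] rows 2.4 1.3
   sim [ 0.19  0.4  -0.55  2.4   2.05  0.39 -0.67] 0.0 0.0
shift [-0.21  -0.851 -0.344] turn [ 0.061 -0.083  0.109] rows 5.6 2.5
   sim [ 0.59  0.42 -0.48  2.37  2.32  0.3  -0.75] 0.0 0.0
shift [ 0.037 -1.693 -0.411] turn [ 0.142 -0.081  0.256] rows 10.5 5.1
   sim [ 0.92  0.46 -0.4   2.31  2.43  0.26 -0.81] 0.0 0.0
```

```bash
python3 -m inch '[[[0,0,-0.12,0,0,0,0.6],[0,0,-0.25,0,0,0,0.6],[0,0,-0.25,0,0,0,0.6],[-0.14,-0.005,-0.37,0,-0.075,0,0.8],[-0.14,-0.005,-0.37,0,-0.075,0,1],[-0.17,-0.2,-0.37,0.015,-0.078,0.027,1],[-0.18,-0.36,-0.36,0.03,-0.08,0.054,1],[-0.2,-0.52,-0.36,0.04,-0.08,0.075,1],[-0.21,-0.68,-0.35,0.05,-0.08,0.095,1],[-0.21,-0.85,-0.34,0.061,-0.083,0.109,1],[-0.21,-0.85,-0.34,0.061,-0.083,0.109,1],[-0.21,-0.85,-0.34,0.061,-0.083,0.109,1]]]'; python3 gp.py .47 -.335 .17 -.6 34; python3 look.py .021 | grep -v bay_
```

```text
clock: 17.8
tcp_pos: [0.5443, -0.1241, 0.1719]
orientation: [-3.141, 0.594, 2.887]
contact_force: [-0.3, 0.0, 1.0]
opening: 0.0936
finger_force: 0.0
[ 0.48  0.42 -0.48  2.4   2.27  0.36 -0.81]
t 17.8 grasp [ 0.5399 -0.123   0.1785] z [ 0.541 -0.141 -0.829] y [ 0.252  0.968 -0.   ] open 0.0936 F [-0.3  0.   1. ] 0.0
shift [ 0.067 -0.897 -0.004] turn [0.092 0.    0.137] rows 5.4 2.8
   sim [ 0.95  0.45 -0.39  2.32  2.51  0.25 -0.86] 0.001 0.0
wrist 0.63 512.0 93.0 [0.5259 0.0915] bay [-0.0682  0.0005] [-0.3 -1.   0.5  1.2] [143. 152. 162.]
side 0.7 250.0 252.0 [0.5208 0.0931] bay [-0.0733  0.0022] [ 0.1 -0.9 -0.1  0.8] [104. 114. 119.]
top 0.85 234.0 219.0 [0.521  0.0889] bay [-0.0731 -0.002 ] [-0.6 -1.3  0.7  1.4] [155. 162. 168.]
```

```bash
python3 -m inch '[[[0.067,-0.9,-0.004,0.092,0,0.137,1],[0.067,-0.9,-0.004,0.092,0,0.137,1],[0.067,-0.9,-0.004,0.092,0,0.137,1],[0.067,-0.9,-0.004,0.092,0,0.137,1],[0.067,-0.9,-0.004,0.092,0,0.137,1],[0.067,-0.9,-0.004,0.092,0,0.137,1],[0.067,-0.9,-0.004,0.092,0,0.137,1],[0.067,-0.9,-0.004,0.092,0,0.137,1]]]'; python3 gp.py .42 -.338 .15 -.6 32 .464 -.37 .064 -.6 32; python3 - <<'E'
from h import *
k=cam("wrist");im=imaging.grab_frame("wrist");cv2.imwrite("pics/p1.png",im)
for d in models.cut_out("tin_new1_c","wrist")+models.cut_out("tin_old_c","wrist"):
    m=d["region"];ys,xs=np.nonzero(m);print(round(d["conf"],2),xs.mean().round(),ys.mean().round(),tinfit(m,.004,k,[.48,-.36],True),im[m].mean(0).round())
E
```

```text
clock: 19.07
tcp_pos: [0.4744, -0.3363, 0.1637]
orientation: [3.14, 0.593, 2.543]
contact_force: [0.6, 1.1, 0.3]
opening: 0.0941
finger_force: 0.0
[ 0.85  0.45 -0.4   2.35  2.42  0.31 -0.87]
t 19.07 grasp [ 0.4707 -0.3338  0.1703] z [ 0.463 -0.313 -0.829] y [0.562 0.827 0.001] open 0.0941 F [0.6 1.1 0.3] 0.0
shift [ 0.178 -0.128 -0.021] turn [0.001 0.017 0.001] rows 1.3 0.3
   sim [ 1.09  0.47 -0.47  2.39  2.62  0.28 -0.89] 0.0 0.0
shift [ 0.19  -0.136  0.386] turn [0.001 0.017 0.001] rows 2.7 0.3
   sim [ 1.06  0.75 -0.45  2.28  2.67  0.44 -0.88] 0.001 0.0
0.9 245.0 153.0 (array([ 0.46653837, -0.36691124]), array([-0.19382138, -0.20536885,  0.22607762,  0.27335581])) [157. 169. 180.]
0.77 163.0 210.0 (array([ 0.47601804, -0.49390108]), array([-1.65521226, -1.07227312,  1.63581029,  1.86191567])) [ 93.  86. 148.]
0.62 121.0 91.0 (array([ 0.35269565, -0.41027152]), array([-1.62717991, -1.45048186,  1.57022097,  1.79314167])) [ 42.  50. 178.]
```

View pics/p1.png

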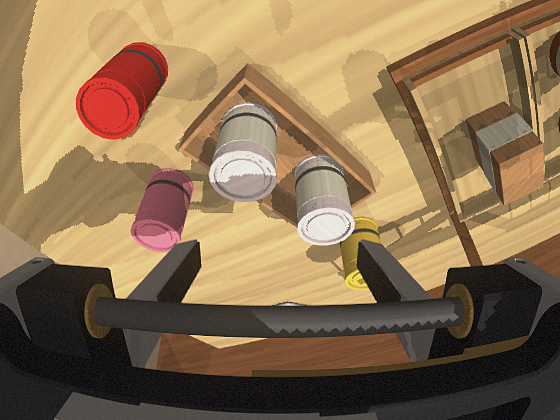

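White tins are at (245,153) and (323,200), and the red, pink and yellow ones are well clear. Descending on the near white tin.

```bash
python3 -m inch '[[[0.178,-0.113,-0.021,0,0.017,0,1],[0.178,-0.113,-0.021,0,0.017,0,1],[0.18,-0.115,0.08,0,0.017,0,1],[0.184,-0.117,0.18,0,0.017,0,1],[0.187,-0.119,0.28,0,0.017,0,1],[0.189,-0.12,0.35,0,0.017,0,1],[0.189,-0.12,0.386,0,0.017,0,1],[0.189,-0.12,0.386,0,0.017,0,1],[0.189,-0.12,0.386,0,0.017,0,1]]]'; python3 - <<'E'
from h import *
where();k=cam("wrist");im=imaging.grab_frame("wrist")
for d in models.cut_out("tin_new1_c","wrist"):
    m=d["region"];ys,xs=np.nonzero(m);print(round(d["conf"],2),xs.mean().round(),ys.mean().round(),tinfit(m,.004,k,[.48,-.36],True),im[m].mean(0).round())
E
```

```text
clock: 19.97
tcp_pos: [0.4711, -0.3671, 0.0574]
orientation: [3.14, 0.557, 2.548]
contact_force: [-0.8, 0.3, -0.3]
opening: 0.0943
finger_force: 0.0
t 19.97 grasp [ 0.4676 -0.3647  0.0642] z [ 0.439 -0.294 -0.849] y [0.558 0.83  0.001] open 0.0943 F [-0.8  0.3 -0.3] 0.0
0.98 275.0 235.0 (array([ 0.46703415, -0.36801117]), array([-1.31781088, -0.35210069,  1.29675251,  1.32084067])) [134. 145. 155.]
0.69 91.0 147.0 (array([ 0.35207223, -0.40959207]), array([-3.1855558 , -1.75285404,  2.52064387,  3.53356663])) [ 40.  47. 171.]
0.62 157.0 267.0 (array([ 0.4605329 , -0.47904251]), array([-15.47719537, -17.1726286 ,  12.40628726,  40.40804777])) [ 89.  83. 142.]
```

```bash
python3 -m inch '[[[0,-0.012,0,0,0,0,1],[0,-0.012,0,0,0,0,0],[0,-0.012,0,0,0,0,-1],[0,-0.012,0,0,0,0,-1],[0,-0.012,0,0,0,0,-1],[0,-0.012,0,0,0,0,-1],[0,-0.012,0,0,0,0,-1],[0,-0.012,0,0,0,0,-1]]]' 20; python3 gp.py .466 -.366 .14 -.6 32 .475 -.33 .175 -.6 33 .54 -.12 .178 -.25 33
```

```text
clock: 20.73
tcp_pos: [0.4695, -0.3704, 0.0576]
orientation: [3.14, 0.558, 2.547]
contact_force: [0.8, 1.1, 1.6]
opening: 0.0554
finger_force: 20.0
[ 0.97  0.73 -0.48  2.35  2.6   0.52 -0.91]
t 20.73 grasp [ 0.466  -0.3681  0.0643] z [ 0.44  -0.295 -0.848] y [0.559 0.829 0.002] open 0.0554 F [0.8 1.1 1.6] 19.973125755786896
shift [-0.156  0.007 -0.259] turn [ 0.002 -0.     0.002] rows 1.8 0.1
   sim [ 1.01  0.54 -0.4   2.27  2.51  0.24 -0.79] 0.004 0.3
shift [-0.188  0.147 -0.404] turn [ 0.002 -0.008  0.002] rows 2.8 0.2
   sim [ 0.96  0.45 -0.43  2.3   2.28  0.24 -0.66] 0.013 1.43
shift [ 0.023  0.995 -0.549] turn [-0.087 -0.008 -0.139] rows 6.8 2.8
   sim [ 0.64  0.43 -0.54  2.36  2.19  0.3  -0.62] 0.001 0.0
```

```bash
python3 gp.py .466 -.366 .12 -.6 32 .475 -.30 .155 -.5 32 .53 -.12 .178 -.25 32 .53 .0 .178 -.1 32 .56 .09 .178 .014 32 .645 .093 .13 .014 32 |grep -A1 shift; python3 -m inch '[[[-0.03,0.001,-0.05,0,0,0,-1],[-0.07,0.003,-0.12,0,0,0,-1],[-0.115,0.005,-0.19,0,0,0,-1],[-0.115,0.005,-0.19,0,0,0,-1]]]'
```

```text
shift [-0.114  0.007 -0.191] turn [ 0.002 -0.     0.002] rows 1.3 0.1
   sim [ 1.02  0.59 -0.42  2.27  2.57  0.29 -0.83] 0.0 0.0
shift [-0.088  0.248 -0.372] turn [-0.023 -0.    -0.038] rows 2.7 0.7
   sim [ 0.94  0.48 -0.44  2.34  2.53  0.24 -0.82] 0.001 0.0
shift [ 0.051  0.972 -0.566] turn [-0.086  0.    -0.139] rows 6.8 2.8
   sim [ 0.55  0.39 -0.42  2.36  2.25  0.24 -0.69] 0.005 0.58
shift [ 0.28   1.372 -0.708] turn [-0.124  0.    -0.2  ] rows 9.4 4.0
   sim [ 0.32  0.38 -0.46  2.39  2.13  0.3  -0.67] 0.0 0.0
shift [ 0.368  1.74  -0.762] turn [-0.153  0.    -0.246] rows 11.6 4.9
   sim [ 0.1   0.42 -0.41  2.3   1.94  0.3  -0.52] 0.0 0.0
shift [ 0.236  1.939 -0.453] turn [-0.153  0.    -0.246] rows 12.0 4.9
   sim [ 0.09  0.62 -0.38  2.12  1.98  0.32 -0.49] 0.001 0.0
clock: 21.07
tcp_pos: [0.4702, -0.3705, 0.1162]
orientation: [-3.141, 0.563, 2.547]
contact_force: [0.6, -0.5, -2.3]
opening: 0.0552
finger_force: 20.0
```

```bash
python3 -m inch '[[[0.013,0.12,-0.09,-0.012,0,-0.019,-1],[0.027,0.243,-0.182,-0.023,0,-0.038,-1],[0.05,0.38,-0.22,-0.035,0,-0.057,-1],[0.08,0.52,-0.26,-0.048,0,-0.076,-1],[0.11,0.67,-0.3,-0.06,0,-0.098,-1],[0.14,0.82,-0.34,-0.073,0,-0.12,-1],[0.166,0.967,-0.376,-0.086,0,-0.139,-1],[0.166,0.967,-0.376,-0.086,0,-0.139,-1],[0.166,0.967,-0.376,-0.086,0,-0.139,-1]]]'; python3 gp.py  .53 .0 .18 -.1 32 .575 .092 .18 .014 32 .60 .093 .175 .014 32 .646 .093 .13 .014 32 .646 .093 .083 .014 32
```

```text
clock: 21.82
tcp_pos: [0.5343, -0.1192, 0.1703]
orientation: [-3.141, 0.557, 2.894]
contact_force: [-0.5, -1.0, -2.6]
opening: 0.0552
finger_force: 20.0
[ 0.42  0.4  -0.4   2.39  2.22  0.29 -0.76]
t 21.82 grasp [ 0.5302 -0.1182  0.1771] z [ 0.513 -0.13  -0.849] y [ 0.245  0.969 -0.   ] open 0.0552 F [-0.5 -1.  -2.6] 19.97139573097229
shift [ 0.093  0.461 -0.072] turn [-0.037 -0.001 -0.06 ] rows 2.9 1.2
   sim [ 0.28  0.37 -0.41  2.39  2.15  0.28 -0.69] 0.0 0.0
shift [ 0.022  0.863 -0.028] turn [-0.066 -0.001 -0.106] rows 5.2 2.1
   sim [ 0.02  0.42 -0.32  2.26  1.9   0.26 -0.49] 0.001 0.0
shift [-0.049  0.892  0.04 ] turn [-0.066 -0.001 -0.106] rows 5.4 2.1
   sim [ 0.    0.46 -0.28  2.21  1.86  0.24 -0.43] 0.001 0.0
shift [-0.105  0.937  0.287] turn [-0.066 -0.001 -0.106] rows 5.9 2.1
   sim [ 0.05  0.61 -0.33  2.12  2.01  0.3  -0.53] 0.001 0.0
shift [-0.006  0.937  0.447] turn [-0.066 -0.001 -0.106] rows 6.2 2.1
   sim [ 0.12  0.73 -0.42  2.13  2.19  0.42 -0.68] 0.0 0.0
```

```bash
python3 -m inch '[[[0.03,0.15,-0.024,-0.012,0,-0.02,-1],[0.06,0.3,-0.048,-0.024,0,-0.04,-1],[0.093,0.461,-0.072,-0.037,-0.001,-0.06,-1],[0.07,0.6,-0.057,-0.047,-0.001,-0.076,-1],[0.045,0.73,-0.042,-0.056,-0.001,-0.09,-1],[0.022,0.863,-0.028,-0.066,-0.001,-0.106,-1],[-0.049,0.892,0.04,-0.066,-0.001,-0.106,-1],[-0.08,0.915,0.16,-0.066,-0.001,-0.106,-1],[-0.105,0.937,0.287,-0.066,-0.001,-0.106,-1],[-0.105,0.937,0.287,-0.066,-0.001,-0.106,-1],[-0.105,0.937,0.287,-0.066,-0.001,-0.106,-1]]]'; python3 gp.py  .648 .0927 .10 .014 32 .648 .0927 .0825 .014 32; python3 - <<'E'
from h import *
k=cam("wrist");im=imaging.grab_frame("wrist");z=r.state()["tcp_pos"][2]+.0068-.0602
for d in models.cut_out("tin_new1_c","wrist"):
    m=d["region"];ys,xs=np.nonzero(m);print(round(d["conf"],2),xs.mean().round(),ys.mean().round(),[tinfit(m,zz,k,[.6,.09],True) for zz in(z,.021)],im[m].mean(0).round())
E
```

```text
clock: 22.73
tcp_pos: [0.6497, 0.087, 0.1201]
orientation: [-3.139, 0.554, -3.135]
contact_force: [-0.5, -0.0, -1.9]
opening: 0.0555
finger_force: 20.0
[ 0.01  0.61 -0.37  2.16  1.98  0.37 -0.58]
t 22.73 grasp [0.6455 0.087  0.1269] z [ 0.526  0.001 -0.85 ] y [-0.005  1.    -0.002] open 0.0555 F [-0.5 -0.  -1.9] 19.97054010629654
shift [0.048 0.023 0.097] turn [-0.003 -0.002 -0.003] rows 0.7 0.1
   sim [ 0.1   0.69 -0.39  2.12  2.13  0.37 -0.63] 0.0 0.0
shift [0.085 0.023 0.156] turn [-0.003 -0.002 -0.003] rows 1.1 0.1
   sim [ 0.12  0.73 -0.42  2.12  2.19  0.41 -0.67] 0.0 0.0
0.68 279.0 235.0 [(array([0.64495396, 0.08615417]), array([-0.81645679, -0.62223683,  0.7989843 ,  1.47728566])), (array([0.69169896, 0.08631616]), array([ 12.57852741,  12.22122758, -12.56216373, -21.63291776]))] [141. 152. 164.]
0.37 290.0 38.0 [(array([0.52018951, 0.08955957]), array([-28.1844902 , -41.9107454 ,  28.70996117,  39.90818271])), (array([0.5340843 , 0.09115566]), array([  0.47809512, -21.9122146 ,  -0.50559226,  17.23742043]))] [235. 240. 244.]
```

```bash
python3 -m inch '[[[0.025,0.023,0.05,-0.003,-0.002,-0.003,-1],[0.048,0.024,0.097,-0.003,-0.002,-0.003,-1],[0.065,0.025,0.125,-0.003,-0.002,-0.003,-1],[0.076,0.026,0.142,-0.003,-0.002,-0.003,-1],[0.085,0.026,0.155,-0.003,-0.002,-0.003,-1],[0.085,0.026,0.155,-0.003,-0.002,-0.003,-1],[0.085,0.026,0.155,-0.003,-0.002,-0.003,-1]]]';python3 -m inch '[[[0.002,0,0.0034,0,0,0,-1],[0.002,0,0.0034,0,0,0,-1]]]';python3 gp.py  .648 .0927 .0825 .014 32|head -3
```

```text
clock: 23.42
tcp_pos: [0.6535, 0.0962, 0.0805]
orientation: [3.141, 0.565, -3.124]
contact_force: [0.2, -0.2, -1.9]
opening: 0.0555
finger_force: 20.0
clock: 23.58
tcp_pos: [0.6537, 0.0965, 0.0795]
orientation: [3.141, 0.565, -3.124]
contact_force: [-0.3, -0.1, -2.2]
opening: 0.0554
finger_force: 20.0
[ 0.05  0.71 -0.47  2.18  2.15  0.49 -0.72]
t 23.58 grasp [0.6495 0.0964 0.0862] z [ 0.536  0.01  -0.844] y [-0.018  1.     0.001] open 0.0554 F [-0.3 -0.1 -2.2] 19.970921874046326
shift [ 0.013 -0.015  0.009] turn [0.001 0.003 0.001] rows 0.1 0.1
```

```bash
python3 -m inch '[[[0.004,-0.008,0.003,0,0.002,0,-1],[0.008,-0.014,0.006,0,0.003,0,-1],[0.011,-0.014,0.011,0,0.003,0,-1],[0.011,-0.014,0.011,0,0.003,0,-1],[0.011,-0.014,0.011,0,0.003,0,-1]]]';python3 -m inch '[[[0.001,0,0.0025,0,0,0,-1],[0.001,0,0.0025,0,0,0,-1]]]';python3 -m inch '[[[0.001,0,0.0025,0,0,0,-1],[0.001,0,0.0025,0,0,0,-1]]]'; python3 -c "
from h import *
where()"
```

```text
clock: 24.0
tcp_pos: [0.6526, 0.0929, 0.0748]
orientation: [3.14, 0.558, -3.124]
contact_force: [0.9, 0.1, -1.8]
opening: 0.0553
finger_force: 20.0
clock: 24.17
tcp_pos: [0.6531, 0.0931, 0.0746]
orientation: [3.141, 0.559, -3.124]
contact_force: [0.6, 0.1, -0.1]
opening: 0.0555
finger_force: 20.0
clock: 24.33
tcp_pos: [0.6536, 0.0931, 0.0746]
orientation: [3.141, 0.56, -3.124]
contact_force: [-2.2, 0.1, 5.1]
opening: 0.0556
finger_force: 20.0
t 24.33 grasp [0.6494 0.0931 0.0814] z [ 0.531  0.01  -0.847] y [-0.018  1.     0.001] open 0.0556 F [-2.2  0.1  5.1] 19.95902717113495
```

```bash
python3 -m inch '[[[-0.001,0,-0.0015,0,0,0,0.1],[-0.001,0,-0.0015,0,0,0,0.6],[-0.001,0,-0.0015,0,0,0,0.6],[-0.001,0,-0.0015,0,0,0,0.6],[0,0,-0.05,0,0,0,0.6],[0,0,-0.15,0,0,0,0.6],[0,0,-0.28,0,0,0,0.6],[0,0,-0.38,0,0,0,0.7],[0,0,-0.38,0,0,0,0.7]]]';python3 gp.py .56 .06 .18 -.03 33 .53 .0 .18 -.1 33 .535 -.12 .178 -.25 33;  python3 look.py .021 | grep -v bay_
```

```text
clock: 25.08
tcp_pos: [0.6021, 0.0927, 0.158]
orientation: [3.14, 0.562, -3.123]
contact_force: [0.4, -0.2, 1.1]
opening: 0.0797
finger_force: 0.0
[-0.01  0.49 -0.39  2.26  1.94  0.35 -0.58]
t 25.08 grasp [0.5978 0.0926 0.1648] z [ 0.533  0.011 -0.846] y [-0.019  1.     0.001] open 0.0797 F [ 0.4 -0.2  1.1] 0.0
shift [ 0.097 -0.128 -0.134] turn [ 0.013 -0.006  0.02 ] rows 1.3 0.4
   sim [ 0.13  0.41 -0.39  2.33  2.06  0.3  -0.64] 0.002 0.0
shift [ 0.203 -0.367 -0.2  ] turn [ 0.031 -0.006  0.048] rows 2.8 1.0
   sim [ 0.3   0.38 -0.44  2.41  2.22  0.31 -0.76] 0.001 0.0
shift [ 0.198 -0.85  -0.189] turn [ 0.07  -0.006  0.108] rows 5.4 2.2
   sim [ 0.53  0.4  -0.4   2.37  2.35  0.25 -0.79] 0.0 0.0
wrist 0.87 279.0 79.0 [0.5256 0.0912] bay [-0.0685  0.0002] [-0.9 -0.6  0.9  0.7] [210. 219. 223.]
wrist 0.26 207.0 121.0 [0.4786 0.0258] bay [-0.1165 -0.0645] [ 119.   -32.5 -139.9    9.1] [ 64. 102. 153.]
side 0.86 249.0 252.0 [0.5232 0.0946] bay [-0.0709  0.0037] [-0.9 -0.9  0.9  0.8] [110. 120. 124.]
side 0.73 230.0 258.0 [0.5475 0.1514] bay [-0.0457  0.0602] [ 28.6   5.4 -29.6  -3.2] [ 65.  95. 111.]
```

```bash
python3 -m inch '[[[0.05,-0.06,-0.07,0.006,-0.003,0.01,0.8],[0.097,-0.128,-0.134,0.013,-0.006,0.02,0.8],[0.15,-0.25,-0.17,0.022,-0.006,0.034,0.8],[0.203,-0.367,-0.2,0.031,-0.006,0.048,1],[0.2,-0.53,-0.196,0.044,-0.006,0.068,1],[0.2,-0.69,-0.193,0.057,-0.006,0.088,1],[0.198,-0.85,-0.189,0.07,-0.006,0.108,1],[0.198,-0.85,-0.189,0.07,-0.006,0.108,1],[0.198,-0.85,-0.189,0.07,-0.006,0.108,1]]]';python3 gp.py .52 -.30 .17 -.55 34 .511 -.312 .155 -.6 32 .559 -.344 .064 -.6 32
```

```text
clock: 26.43
tcp_pos: [0.5392, -0.1239, 0.1678]
orientation: [-3.139, 0.571, 2.887]
contact_force: [0.2, -1.1, -0.1]
opening: 0.0939
finger_force: 0.0
[ 0.44  0.41 -0.42  2.4   2.26  0.33 -0.79]
t 26.43 grasp [ 0.535  -0.1228  0.1745] z [ 0.522 -0.138 -0.842] y [ 0.253  0.967 -0.002] open 0.0939 F [ 0.2 -1.1 -0.1] 0.0
shift [-0.092 -0.706  0.082] turn [ 0.076 -0.011  0.118] rows 4.3 2.4
   sim [ 0.77  0.47 -0.33  2.26  2.36  0.24 -0.79] 0.003 0.29
shift [-0.039 -0.762  0.12 ] turn [0.087 0.006 0.139] rows 4.6 2.8
   sim [ 0.78  0.5  -0.32  2.24  2.23  0.24 -0.68] 0.005 0.81
shift [-0.026 -0.836  0.544] turn [0.087 0.006 0.139] rows 6.0 2.8
   sim [ 0.84  0.77 -0.41  2.12  2.37  0.4  -0.75] 0.001 0.0
```

```bash
python3 -m inch '[[[-0.03,-0.2,0.04,0.022,0,0.035,1],[-0.04,-0.36,0.08,0.044,0,0.07,1],[-0.045,-0.52,0.12,0.066,0,0.105,1],[-0.045,-0.66,0.16,0.08,0,0.125,1],[-0.045,-0.77,0.19,0.087,0,0.139,1],[-0.045,-0.77,0.19,0.087,0,0.139,1],[-0.045,-0.77,0.19,0.087,0,0.139,1]]]';python3 gp.py .559 -.344 .064 -.6 32;python3 - <<'E'
from h import *
k=cam("wrist");im=imaging.grab_frame("wrist")
for d in models.cut_out("tin_new1_c","wrist"):
    m=d["region"];ys,xs=np.nonzero(m);print(round(d["conf"],2),xs.mean().round(),ys.mean().round(),tinfit(m,.004,k,[.55,-.34],True),im[m].mean(0).round())
E
```

```text
clock: 27.02
tcp_pos: [0.5254, -0.3166, 0.1336]
orientation: [3.138, 0.569, 2.545]
contact_force: [-0.4, 0.2, 0.2]
opening: 0.0935
finger_force: 0.0
[ 0.69  0.54 -0.33  2.28  2.31  0.33 -0.84]
t 27.02 grasp [ 0.5218 -0.3142  0.1403] z [ 0.448 -0.3   -0.842] y [0.561 0.828 0.003] open 0.0935 F [-0.4  0.2  0.2] 0.0
shift [ 0.005 -0.016  0.36 ] turn [0.002 0.005 0.001] rows 2.2 0.1
   sim [ 0.79  0.76 -0.34  2.12  2.45  0.36 -0.84] 0.001 0.0
0.87 110.0 214.0 (array([ 0.4764687 , -0.49411806]), array([-1.60987468, -0.97710718,  1.42661479,  1.8369531 ])) [ 82.  76. 134.]
0.59 54.0 82.0 (array([ 0.35302152, -0.40895528]), array([-2.0315452 , -0.85373312,  1.73689251,  1.2796332 ])) [ 40.  48. 167.]
```

```bash
python3 - <<'E'
from h import *
k=cam("wrist");im=imaging.grab_frame("wrist")
for t in("tin_old_c","tin_new2_c"):
  for d in models.cut_out(t,"wrist"):
    m=d["region"];ys,xs=np.nonzero(m);print(t,round(d["conf"],2),xs.mean().round(),ys.mean().round(),tinfit(m,.004,k,[.55,-.34],True)[0],im[m].mean(0).round())
E
```

```text
tin_new2_c 0.95 331.0 264.0 [ 0.6795674  -0.34431963] [ 60. 151. 180.]
tin_new2_c 0.68 276.0 204.0 [ 0.56102146 -0.34106224] [138. 150. 162.]
```

```bash
python3 -m inch '[[[0.001,-0.006,0.09,0,0.005,0,1],[0.002,-0.006,0.19,0,0.005,0,1],[0.004,-0.006,0.28,0,0.005,0,1],[0.005,-0.006,0.34,0,0.005,0,1],[0.005,-0.006,0.36,0,0.005,0,1],[0.005,-0.006,0.36,0,0.005,0,1],[0.005,-0.006,0.36,0,0.005,0,1]]]'; python3 - <<'E'
from h import *
where();k=cam("wrist");im=imaging.grab_frame("wrist")
for d in models.cut_out("tin_new2_c","wrist"):
    m=d["region"];ys,xs=np.nonzero(m);print(round(d["conf"],2),xs.mean().round(),ys.mean().round(),tinfit(m,.004,k,[.56,-.34],True),im[m].mean(0).round())
E
```

```text
clock: 27.85
tcp_pos: [0.5642, -0.3437, 0.0583]
orientation: [3.139, 0.56, 2.546]
contact_force: [-0.2, -0.0, 0.8]
opening: 0.0941
finger_force: 0.0
t 27.85 grasp [ 0.5606 -0.3414  0.0651] z [ 0.441 -0.296 -0.847] y [0.56  0.829 0.002] open 0.0941 F [-0.2 -0.   0.8] 0.0
0.9 280.0 233.0 (array([ 0.56123282, -0.34177033]), array([-0.82325535, -0.05269982,  0.82112681,  0.55541739])) [133. 144. 155.]
0.72 347.0 298.0 (array([ 0.65456555, -0.33927815]), array([-11.57488102, -18.01188087,  12.22615184,  40.88878714])) [ 62. 155. 184.]
```

```bash
python3 -m inch '[[[0,0,0,0,0,0,0],[0,0,0,0,0,0,-1],[0,0,0,0,0,0,-1],[0,0,0,0,0,0,-1],[0,0,0,0,0,0,-1],[0,0,0,0,0,0,-1],[-0.03,0,-0.05,0,0,0,-1],[-0.07,0,-0.12,0,0,0,-1],[-0.1,0,-0.17,0,0,0,-1],[-0.1,0,-0.17,0,0,0,-1]]]' 20; python3 gp.py .52 -.29 .13 -.5 32 .515 -.22 .16 -.4 32 .53 -.12 .178 -.25 32  .53 0 .18 -.1 32
```

```text
clock: 28.78
tcp_pos: [0.5639, -0.3444, 0.1099]
orientation: [3.139, 0.564, 2.546]
contact_force: [0.2, 0.2, -2.8]
opening: 0.0553
finger_force: 20.0
[ 0.66  0.62 -0.28  2.17  2.29  0.3  -0.8 ]
t 28.78 grasp [ 0.5604 -0.342   0.1166] z [ 0.444 -0.298 -0.845] y [0.56  0.828 0.002] open 0.0553 F [ 0.2  0.2 -2.8] 19.9719500541687
shift [ 0.183  0.083 -0.179] turn [-0.023  0.003 -0.039] rows 1.6 0.8
   sim [ 0.81  0.56 -0.38  2.26  2.45  0.28 -0.81] 0.0 0.0
shift [ 0.266  0.306 -0.373] turn [-0.049  0.003 -0.079] rows 3.3 1.6
   sim [ 0.73  0.46 -0.4   2.34  2.42  0.25 -0.8 ] 0.001 0.0
shift [ 0.376  0.674 -0.527] turn [-0.087  0.003 -0.14 ] rows 5.6 2.8
   sim [ 0.55  0.39 -0.42  2.36  2.25  0.24 -0.69] 0.005 0.6
shift [ 0.6    1.073 -0.677] turn [-0.125  0.003 -0.2  ] rows 8.4 4.0
   sim [ 0.31  0.38 -0.45  2.39  2.12  0.29 -0.66] 0.0 0.0
```

```bash
python3 -m inch '[[[0.09,0.04,-0.09,-0.012,0.002,-0.02,-1],[0.183,0.083,-0.179,-0.023,0.003,-0.039,-1],[0.225,0.19,-0.28,-0.036,0.003,-0.059,-1],[0.266,0.306,-0.373,-0.049,0.003,-0.079,-1],[0.3,0.42,-0.42,-0.06,0.003,-0.098,-1],[0.34,0.55,-0.475,-0.074,0.003,-0.119,-1],[0.376,0.674,-0.527,-0.087,0.003,-0.14,-1],[0.45,0.8,-0.577,-0.1,0.003,-0.16,-1],[0.52,0.93,-0.625,-0.112,0.003,-0.18,-1],[0.55,1,-0.65,-0.119,0.003,-0.19,-1],[0.55,1,-0.65,-0.119,0.003,-0.19,-1],[0.55,1,-0.65,-0.119,0.003,-0.19,-1]]]'; python3 gp.py .53 .02 .182 -.08 32 .58 .0918 .18 .014 32 .587 .0918 .15 .014 32 .587 .0918 .09 .014 32; python3 - <<'E'
from h import *
k=cam("wrist");im=imaging.grab_frame("wrist");cv2.imwrite("pics/q.png",im)
for t in("tin_new2_c","tin_old_c"):
  for d in models.cut_out(t,"wrist"):
    m=d["region"];ys,xs=np.nonzero(m);print(t,round(d["conf"],2),xs.mean().round(),ys.mean().round(),tinfit(m,.021,k,[.6,.09],True),im[m].mean(0).round())
E
```

```text
clock: 29.78
tcp_pos: [0.5345, -0.0226, 0.1716]
orientation: [3.138, 0.554, 3.016]
contact_force: [-0.1, -0.9, -2.8]
opening: 0.0552
finger_force: 20.0
[ 0.24  0.39 -0.44  2.42  2.12  0.34 -0.74]
t 29.78 grasp [ 0.5304 -0.0221  0.1784] z [ 0.522 -0.063 -0.851] y [0.124 0.992 0.003] open 0.0552 F [-0.1 -0.9 -2.8] 19.97899889945984
shift [ 0.011  0.168 -0.024] turn [-0.01  -0.002 -0.018] rows 1.0 0.4
   sim [ 0.24  0.37 -0.41  2.39  2.1   0.28 -0.67] 0.002 0.0
shift [-0.123  0.479  0.07 ] turn [-0.034 -0.002 -0.057] rows 3.0 1.1
   sim [ 0.03  0.43 -0.32  2.25  1.88  0.26 -0.46] 0.0 0.0
shift [-0.083  0.482  0.186] turn [-0.034 -0.002 -0.057] rows 3.1 1.1
   sim [ 0.08  0.52 -0.39  2.25  2.07  0.33 -0.63] 0.0 0.0
shift [0.043 0.481 0.39 ] turn [-0.034 -0.002 -0.057] rows 3.7 1.1
   sim [ 0.15  0.69 -0.49  2.27  2.29  0.5  -0.8 ] 0.001 0.0
tin_new2_c 0.85 279.0 234.0 (array([ 0.62739464, -0.03486533]), array([ 20.88310729,  22.4266879 , -21.03111434, -34.22021616])) [148. 160. 171.]
tin_new2_c 0.72 79.0 254.0 (array([ 0.6596602 , -0.31813899]), array([-3.69723378, -2.30280775,  3.06049698,  4.31840186])) [ 71. 169. 202.]
tin_old_c 0.58 409.0 134.0 (array([0.52482593, 0.09092324]), array([-0.80326582, -0.61228576,  0.80968554,  0.83759654])) [173. 184. 195.]
```

```bash
python3 -m inch '[[[-0.05,0.17,0.01,-0.012,-0.002,-0.02,-1],[-0.085,0.32,0.04,-0.023,-0.002,-0.038,-1],[-0.123,0.479,0.07,-0.034,-0.002,-0.057,-1],[-0.123,0.479,0.07,-0.034,-0.002,-0.057,-1],[-0.1,0.48,0.13,-0.034,-0.002,-0.057,-1],[-0.085,0.482,0.186,-0.034,-0.002,-0.057,-1],[-0.085,0.482,0.186,-0.034,-0.002,-0.057,-1],[-0.085,0.482,0.186,-0.034,-0.002,-0.057,-1]]]'; python3 gp.py .5875 .0918 .13 .014 32 .5875 .0918 .10 .014 32 .5875 .0918 .084 .014 32
```

```text
clock: 30.6
tcp_pos: [0.5917, 0.0891, 0.1432]
orientation: [-3.141, 0.557, -3.131]
contact_force: [0.8, -0.2, -3.2]
opening: 0.0558
finger_force: 20.0
[ 0.02  0.52 -0.43  2.29  2.02  0.4  -0.67]
t 30.6 grasp [0.5875 0.089  0.15  ] z [ 0.528  0.006 -0.849] y [-0.011  1.    -0.   ] open 0.0558 F [ 0.8 -0.2 -3.2] 19.97653841972351
shift [0.042 0.011 0.068] turn [-0.001 -0.001 -0.001] rows 0.5 0.0
   sim [ 0.11  0.57 -0.43  2.26  2.16  0.39 -0.7 ] 0.0 0.0
shift [0.105 0.011 0.17 ] turn [-0.001 -0.001 -0.001] rows 1.2 0.0
   sim [ 0.14  0.66 -0.48  2.27  2.26  0.47 -0.78] 0.0 0.0
shift [0.139 0.011 0.224] turn [-0.001 -0.001 -0.001] rows 1.6 0.0
   sim [ 0.15  0.71 -0.49  2.27  2.3   0.52 -0.81] 0.0 0.0
```

```bash
python3 -m inch '[[[0.042,0.004,0.068,0,0,0,-1],[0.075,0.004,0.12,0,0,0,-1],[0.105,0.004,0.17,0,0,0,-1],[0.12,0.004,0.195,0,0,0,-1],[0.132,0.004,0.213,0,0,0,-1],[0.132,0.004,0.213,0,0,0,-1],[0.132,0.004,0.213,0,0,0,-1],[0.132,0.004,0.213,0,0,0,-1]]]'; python3 gp.py .5875 .0918 .0835 .014 32
```

```text
clock: 31.27
tcp_pos: [0.5931, 0.0919, 0.0827]
orientation: [3.142, 0.561, -3.128]
contact_force: [-0.1, 0.5, -2.4]
opening: 0.0556
finger_force: 20.0
[ 0.07  0.68 -0.53  2.33  2.23  0.59 -0.86]
t 31.27 grasp [0.5889 0.0918 0.0895] z [ 0.532  0.007 -0.847] y [-0.013  1.     0.   ] open 0.0556 F [-0.1  0.5 -2.4] 19.977105259895325
shift [0.018 0.    0.017] turn [-0.     0.001 -0.   ] rows 0.1 0.0
   sim [ 0.16  0.71 -0.5   2.27  2.3   0.52 -0.81] 0.0 0.0
```

```bash
python3 -m inch '[[[0.008,0,0.008,0,0,0,-1],[0.016,0,0.016,0,0,0,-1],[0.018,0,0.019,0,0,0,-1],[0.018,0,0.019,0,0,0,-1]]]';python3 -m inch '[[[0.0013,0,0.0025,0,0,0,-1],[0.0013,0,0.0025,0,0,0,-1]]]';python3 -m inch '[[[0.0013,0,0.0025,0,0,0,-1],[0.0013,0,0.0025,0,0,0,-1]]]'
```

```text
clock: 31.6
tcp_pos: [0.5917, 0.092, 0.0756]
orientation: [3.142, 0.56, -3.128]
contact_force: [0.3, -0.1, -0.9]
opening: 0.0555
finger_force: 20.0
clock: 31.77
tcp_pos: [0.5923, 0.0921, 0.0754]
orientation: [-3.142, 0.562, -3.128]
contact_force: [-1.0, 0.5, 3.9]
opening: 0.0558
finger_force: 19.9
clock: 31.93
tcp_pos: [0.5926, 0.0923, 0.0752]
orientation: [-3.142, 0.563, -3.128]
contact_force: [-2.3, 0.1, 7.4]
opening: 0.0552
finger_force: 20.0
```

On the floor. Releasing and retreating, then a look to verify.

```bash
python3 -m inch '[[[-0.0015,0,-0.0025,0,0,0,0.1],[-0.0015,0,-0.0025,0,0,0,0.6],[-0.0015,0,-0.0025,0,0,0,0.6],[-0.0015,0,-0.0025,0,0,0,0.6],[0,0,-0.05,0,0,0,0.6],[0,0,-0.15,0,0,0,0.6],[0,0,-0.28,0,0,0,0.6],[-0.05,0,-0.41,0,0,0,0.7],[-0.05,0,-0.41,0,0,0,0.7],[-0.05,0,-0.41,0,0,0,0.7]]]';python3 gp.py .53 .0 .19 -.1 33 .53 -.12 .19 -.25 33
```

```text
clock: 32.77
tcp_pos: [0.5487, 0.0914, 0.1701]
orientation: [3.142, 0.565, -3.128]
contact_force: [0.6, 0.3, 0.1]
opening: 0.0798
finger_force: 0.0
[ 0.    0.42 -0.45  2.37  1.98  0.39 -0.68]
t 32.77 grasp [0.5444 0.0914 0.1769] z [ 0.535  0.007 -0.845] y [-0.013  1.     0.   ] open 0.0798 F [0.6 0.3 0.1] 0.0
shift [ 0.024 -0.367 -0.078] turn [ 0.029 -0.005  0.046] rows 2.3 0.9
   sim [ 0.27  0.35 -0.4   2.4   2.17  0.27 -0.72] 0.0 0.0
shift [ 0.03  -0.849 -0.081] turn [ 0.068 -0.005  0.106] rows 5.1 2.1
   sim [ 0.57  0.37 -0.44  2.37  2.24  0.24 -0.68] 0.008 0.94
```

```bash
python3 -m inch '[[[0.01,-0.15,-0.03,0.012,0,0.02,0.7],[0.024,-0.367,-0.06,0.029,-0.005,0.046,0.7],[0.028,-0.6,-0.06,0.048,-0.005,0.074,0.7],[0.03,-0.85,-0.06,0.068,-0.005,0.106,0.7],[0.03,-0.85,-0.06,0.068,-0.005,0.106,0.7],[0.03,-0.85,-0.06,0.068,-0.005,0.106,0.7],[0.03,-0.85,-0.06,0.068,-0.005,0.106,0.7],[0.03,-0.85,-0.06,0.068,-0.005,0.106,0.7]]]';python3 - <<'E'
from h import *
where();S=[]
for c,f in(("wrist",True),("side",False),("top",False)):
    k=cam(c);im=imaging.grab_frame(c);S.append(im)
    for t in("tin_old_c","tin_new1_c"):
      for d in models.cut_out(t,c):
        m=d["region"];ys,xs=np.nonzero(m);x,e=tinfit(m,.021,k,[.58,.09],f);print(c,t,round(d["conf"],2),x.round(4),e.round(1))
w=cv2.resize(S[0],(400,300));s=cv2.resize(S[1][160:310,150:350],(400,300));t=cv2.resize(S[2][120:270,190:410],(440,300))
cv2.imwrite("pics/fin.png",np.vstack([np.hstack([w,s]),np.hstack([t,np.zeros((300,360,3),np.uint8)])]))
E
```

```text
clock: 33.43
tcp_pos: [0.5355, -0.1217, 0.1745]
orientation: [-3.141, 0.567, 2.89]
contact_force: [0.0, 0.4, -0.2]
opening: 0.0801
finger_force: 0.0
t 33.43 grasp [ 0.5313 -0.1206  0.1812] z [ 0.52  -0.134 -0.843] y [ 0.249  0.968 -0.   ] open 0.0801 F [ 0.   0.4 -0.2] 0.0
wrist tin_old_c 0.86 [0.5266 0.0913] [-0.8 -1.7  1.1  2. ]
wrist tin_old_c 0.43 [ 0.4816 -0.0461] [ 149.1   -5.3 -127.7  -18.2]
wrist tin_new1_c 0.86 [0.6528 0.0939] [-0.6 -2.3  1.   3.2]
wrist tin_new1_c 0.83 [ 0.478  -0.4374] [-22.5  -4.7  18.1  11.8]
wrist tin_new1_c 0.33 [ 0.5904 -0.1437] [ 3.2  0.4 -3.1 -1.2]
side tin_old_c 0.71 [0.5234 0.092 ] [-0.4 -0.3  0.4  0.3]
side tin_new1_c 0.89 [ 0.3372 -0.3783] [-1.7 -1.4  1.6  1.2]
side tin_new1_c 0.61 [ 0.4612 -0.4606] [-2.3 -2.   2.2  1.7]
side tin_new1_c 0.55 [0.6481 0.0963] [-1.  -0.2  1.1  0.1]
top tin_old_c 0.74 [0.5242 0.0874] [-0.1 -0.3  0.1  0.4]
top tin_new1_c 0.85 [ 0.4736 -0.4918] [-1.6 -1.5  1.5  1.5]
top tin_new1_c 0.78 [0.6468 0.09  ] [-1.  -2.3  1.   2.4]
top tin_new1_c 0.74 [ 0.5058 -0.3506] [ 11.5  19.8 -10.7 -20.7]
top tin_new1_c 0.72 [ 0.5915 -0.146 ] [-1.6  0.1  1.5 -0.1]
top tin_new1_c 0.68 [ 0.3505 -0.4098] [-0.9 -1.2  0.9  1.2]
```

View pics/fin.png

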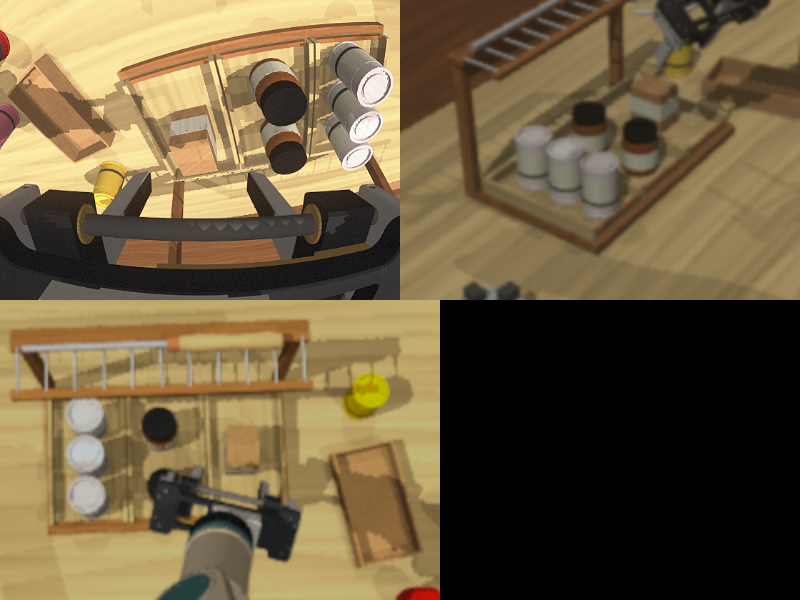

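The picture shows three upright white tins in line in the left tray: top view (87,497), (85,455) and (85,415). The front tin is at the lip, and the jars, carton and other tins haven't moved. Handing in.

```bash
python3 -c "
from plant import r
print(r.close_job())"
```

```text
the job is handed in; nothing more can be done
None
```

The job is done and handed in at about 33 s of the 72 s allowed: the old tin stands upright about 2 mm behind the front lip, and both new tins stand upright behind it, in line down the middle of the same tray.

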